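# Square up and lock a carrier of end plates

### The job

The end plates in the carrier have slumped against its backstop and stick out unevenly: push them upright and close together against the backstop with the sliding keeper, leaving the keeper up against the row, and square them so that every plate's far end is flush against the fence. Then swing the hold-down strap over them until it is fully home and slip one locking collar over each stud so that it sits flat on the strap's ear. Leave the V-blocks and housings that stand about where they are.

Things in the scene. Friction and masses are not known exactly. Their poses are not given: they have to be found in the camera images.
- carrier: Fixed aluminium carrier, base 150 (x) x 226 (y) x 12 mm thick. Origin: under the middle of the plate bay, at surface-plate height; z up. A steel backstop stands across its +y end (72 mm high, x -40 to +63 mm), a low fence along its +x side (up to 46 mm high, y -24 to +60 mm), two studs at its -y end; the bay is open to -x. The keeper's guide runs along y at x = 0. 'Carrier x, y' below are in this frame
- backstop_face (a point): point on the backstop's face that the row is pushed against (carrier y = +60 mm, face normal to y); same axes as the carrier
- fence_face (a point): point on the fence's inner face (carrier x = +55 mm, face normal to x), against which the plates' far ends are squared; same axes as the carrier
- keeper (a joint): travel of the sliding keeper in m: 0 far from the backstop, up to 0.075, growing as it is pushed towards the backstop (carrier +y). Its pushing face is at carrier y = -30 mm + travel. About 4 N of friction, 10 to 20 N with the row; it stays where it is left. Hard up, it grips the plates so that their ends hardly slide; with 2 to 4 mm of slack left they slide along the fence direction with 5 to 20 N
- keeper_face (a point): middle of the keeper's flat pushing face (80 mm wide, 13 to 60 mm above the surface plate), axes as the carrier, +y towards the plates
- keeper_handle (a point): the keeper's upright black handle, 24 mm (carrier x) by 16 mm (carrier y): this point is on its axis, 64 mm above the surface plate, 13 mm below its top and 32 mm behind the pushing face. Ahead of it, 12 mm clear, is the keeper's 80 mm wide face block
- hold_down (a joint): angle of the hinged steel hold-down strap in rad: 0 is fully home, level over the plates; it starts swung open, 2.25 to 2.45, leaning back on the backstop's side. A stiff hinge (about 0.55 N m): it stays where it is left and must be taken or pressed all the way
- hold_down_hinge (a point): hinge axis of the strap, along carrier x, behind the backstop at carrier y = +82 mm, 92 mm above the surface plate
- hold_down_grip (a point): middle of the strap's grip bar at its free end: a round bar 10 mm thick along carrier x, 52 mm of it free between two ears, 211 mm from the hinge axis. With the strap home it is at carrier x 0, y -126 mm, 58 mm up; the 30 mm wide strap then lies 85 to 93 mm up over x = 0 and steps down at y = -78 mm to the slotted ears (flat tops 64 mm up), through which the studs stand
- stud_1_tip (a point): tip centre of upright steel stud 1 (carrier x = -46 mm, y = -107 mm), 16 mm thick, tapering to 8 mm over the last 8 mm; its tip is 107 mm above the surface plate and stands 43 mm proud of the strap's ear when the strap is home
- stud_2_tip (a point): tip centre of upright steel stud 2 (carrier x = +46 mm, y = -107 mm), 16 mm thick, tapering to 8 mm over the last 8 mm; its tip is 107 mm above the surface plate and stands 43 mm proud of the strap's ear when the strap is home
- plate_1_mid (a point): centre of aluminium end plate 1: 110 mm long (own x) x 10 mm thick (own y) x 70 mm high (own z), 0.2 kg. It stands on its long edge on the carrier's base, at first leaning some 15 to 45 degrees towards the backstop and sticking out 3 to 20 mm towards carrier -x. 3 to 5 plates are there; lower numbers are nearer the backstop. Upright, this point is 47 mm up; squared, at carrier x = 0
- plate_2_mid (a point): centre of aluminium end plate 2: 110 mm long (own x) x 10 mm thick (own y) x 70 mm high (own z), 0.2 kg. It stands on its long edge on the carrier's base, at first leaning some 15 to 45 degrees towards the backstop and sticking out 3 to 20 mm towards carrier -x. 3 to 5 plates are there; lower numbers are nearer the backstop. Upright, this point is 47 mm up; squared, at carrier x = 0
- plate_3_mid (a point): centre of aluminium end plate 3: 110 mm long (own x) x 10 mm thick (own y) x 70 mm high (own z), 0.2 kg. It stands on its long edge on the carrier's base, at first leaning some 15 to 45 degrees towards the backstop and sticking out 3 to 20 mm towards carrier -x. 3 to 5 plates are there; lower numbers are nearer the backstop. Upright, this point is 47 mm up; squared, at carrier x = 0
- plate_4_mid (a point): centre of aluminium end plate 4: 110 mm long (own x) x 10 mm thick (own y) x 70 mm high (own z), 0.2 kg. It stands on its long edge on the carrier's base, at first leaning some 15 to 45 degrees towards the backstop and sticking out 3 to 20 mm towards carrier -x. 3 to 5 plates are there; lower numbers are nearer the backstop. Upright, this point is 47 mm up; squared, at carrier x = 0
- plate_5_mid (a point): centre of aluminium end plate 5: 110 mm long (own x) x 10 mm thick (own y) x 70 mm high (own z), 0.2 kg. It stands on its long edge on the carrier's base, at first leaning some 15 to 45 degrees towards the backstop and sticking out 3 to 20 mm towards carrier -x. 3 to 5 plates are there; lower numbers are nearer the backstop. Upright, this point is 47 mm up; squared, at carrier x = 0
- collar_1_mid (a point): centre (half-way up) of loose steel locking collar 1: plain ring, outside 50 mm, bore 21 mm, 32 mm high, 0.4 kg, at first lying flat on the surface plate on the robot's right. Seated on a strap ear it is 80 mm above the surface plate. Either collar fits either stud
- collar_2_mid (a point): centre (half-way up) of loose steel locking collar 2: plain ring, outside 50 mm, bore 21 mm, 32 mm high, 0.4 kg, at first lying flat on the surface plate on the robot's right. Seated on a strap ear it is 80 mm above the surface plate. Either collar fits either stud
- v_block_a: hardened V-block 33 x 40 x 34 mm, bystander; origin under its centre
- v_block_b: hardened V-block 33 x 40 x 34 mm, bystander; origin under its centre
- capped_housing: turned aluminium housing, 46 mm across, 36 mm high, bystander; origin under its centre
- open_housing: turned aluminium housing, 46 mm across, 38 mm high, bystander; origin under its centre
There are look-alikes about, which are no part of the job. What is shaped like the part that bears collar_2_mid but purple is not meant.

How it is judged:
By the outcome, as a careful person would: the job done as asked, in the order asked, and still so for the second after the job is handed in, with the robot touching nothing.
Of plate_1, plate_2, plate_3, plate_4, plate_5 only 3 to 5 are there at a start; the rules pass over those that are not, and their reading is None.
At some moment in a run one of collar_1, collar_2 may be knocked a few centimetres aside while the robot is not near it.
Once in a run the grip may slacken for a moment while it holds something.
It also fails if it takes over 192 s, if anything falls off the work surface, if the arm or the gripper's body presses on something with over 40 N, if the wrist force passes 120 N, or if a joint passes its speed limit or range.

### The arm

A 7-joint arm with a two-finger parallel gripper is mounted at the origin on a cart in front of the work surface, level with it; the furniture and walls round the work are solid. World frame = base frame: x ahead of the robot, y to its left, z up, the work surface at z = 0. Lengths are in m, angles in rad, forces in N, time in s.
With the tool pointing down it reaches from about 0.425 to 0.975 m from the base axis. Payload 16.7 kg.
Tool frame: the origin (TCP) lies on the mounting face of the last link; the fingertips stand 173 mm ahead of it and the grasp point (between the pads) lies 155 mm ahead of it; z points along the fingers, y is the direction in which the jaws open and shut (so a half turn about z gives the same grasp; the last joint's range is limited). The gripper opens to 85 mm and grips with 20 to 120 N. Pads are 22 mm wide; open, the fingers measure 114 mm over their backs; the gripper's body (76 mm by 85 mm) begins 54 mm behind the grasp point. The pads swing forward as they close: fully open they stand 13 mm farther back than shut.
Start: joints at [-1.27, 0.426, 0.074, 1.606, -0.034, 1.111, -0.067], TCP at [0.294, 0.608, 0.405] pointing down, gripper open.
Joint ranges: [-2.85, 2.85], [-0.5, 2.14], [-1.23, 1.37], [0.21, 2.46], [-1.02, 4.16], [0.16, 2.05], [-2.73, 2.73]. Speed limits (rad/s): [1.89, 1.89, 2.39, 2.39, 3.01, 3.01, 3.01].

### API

Orientations are given as a 3x3 rotation matrix whose columns are the frame's x, y, z axes.
In Python, from plant import readout, imaging, order gives the robot as it stands.
- The arm moves only by the tool step_arm, never from a script. Its arguments are lists of equal length, an entry for each row: "slide": the shift along the tool's x, y, z in m, a list of three; "dr": the turn, a rotation vector about the tool's x, y, z in rad, a list of three. In form: {"slide": [[x, y, z], ...], "dr": [[wx, wy, wz], ...]}. A call has 1 to 20 rows; each row is the pose to reach, as a shift and turn from the pose commanded when the call began, along the tool's axes at that moment; what a row does not reach only later rows make up. A row lasts 1/12 s, in which the tool goes at most 41.7 mm and 7.16 degrees, less where a joint would pass 70% of its speed; a pose out of reach is approached as far as the arm can. A call with a gripper value outside its range is refused whole. "grip" is the finger opening in m, from 0 to 0.0854, set as the call begins (left out, the last holds). The fingers move at their own pace and stop on an object; the grip force is fixed at half the most. Time passes only in rows, so rows that repeat a pose let the fingers close. It gives the time, the measured TCP pose, the force and the opening at its end, in the units of the state.
- readout.state(): the state, without advancing time (a new reading comes with each control period).
- imaging.camera(name): name is "scene" or "side" or "wrist"; returns a dict with "color" (480x640x3 uint8, red, green, blue), "z_map" (480x640 float32, m along the optical axis (not along the pixel's ray), 0 where there is no reading), "intrinsics" (3x3 intrinsics, pixels), "k1" (the pictures are not rectified: a ray, as slopes to the right and down, at radius r is drawn at 1 + k1 r^2 times it, then the intrinsics apply), "T" (4x4, takes a point from camera to world coordinates). Camera axes: x right, y up, looking along -z (the intrinsics and any distortion apply to the point x, -y, -z); pixel columns grow to the right and rows downward; lengths in m; the calibration is good to about 2 mm. A picture is of the moment at which its call begins.
- order.job_done(): hands the job in, once; it reports no verdict.
The state is a dict: "time_s": time; "qpos": joint angles; "dq": joint speeds; "effort": joint torques, N m; "position": TCP position; "ee_rot": TCP orientation; "contact_force": force on the tool from outside, world axes, zero at the start; "moment": the same for the moment, N m; "gripper_width": finger opening in m.
Only numpy, scipy, OpenCV 4.12 (cv2) and the standard library are available. Lean on these libraries where they do the work, as an engineer would, in place of code of your own. Each camera call takes 0.05 s, during which the arm holds its last target.

## Working session

There is one attempt and no reset: what is moved stays moved. The work goes in short steps, Python scripts to look and compute and a tool call to move; the robot and the scene stay as the last step left them, time stands still between calls to the robot, and variables do not carry over. Pictures are saved under pics/ and viewed, and the job is handed in when it is done.

Besides the shell and the picture viewer there is one more tool, called after "Emit:" as name(argument=value, ...), one argument or row to a line, values as JSON. step_arm: Moves the arm, as the interface text tells. Its arguments: {"type":"object","properties":{"slide":{"type":"array","items":{"type":"array","items":{"type":"number"}}},"dr":{"type":"array","items":{"type":"array","items":{"type":"number"}}},"grip":{"type":"number"}},"required":["slide","dr"]}

```bash
ls; mkdir -p pics
cat > h.py <<'E'
import numpy as np, cv2
from plant import readout, imaging, order
def shot(n,fn,crop=None,scale=1):
    c=imaging.camera(n); np.savez('/tmp/%s.npz'%n,**{k:np.asarray(v) for k,v in c.items()})
    save(c,fn,crop,scale); return c
def load(n): 
    d=np.load('/tmp/%s.npz'%n); return {k:d[k] for k in d.files}
def save(c,fn,crop=None,scale=1):
    im=c['color'][:,:,::-1]
    if crop: 
        x0,y0,x1,y1=crop; im=im[y0:y1,x0:x1]
    if scale!=1: im=cv2.resize(im,None,fx=scale,fy=scale,interpolation=cv2.INTER_CUBIC)
    cv2.imwrite('pics/'+fn,im)
def cloud(c):
    K=c['intrinsics'];k1=float(c['k1']);H,W=c['z_map'].shape
    u,v=np.meshgrid(np.arange(W),np.arange(H))
    p=np.stack([u,v],-1).reshape(-1,1,2).astype(np.float64)
    q=cv2.undistortPoints(p,K,np.array([k1,0,0,0,0.]),).reshape(H,W,2)
    z=c['z_map']; P=np.stack([q[...,0]*z,-q[...,1]*z,-z],-1)
    T=c['T']; return P@T[:3,:3].T+T[:3,3]
def proj(c,X):
    T=c['T'];X=np.atleast_2d(X);p=(X-T[:3,3])@T[:3,:3]
    q=np.stack([p[:,0],-p[:,1],-p[:,2]],-1)
    r,_=cv2.projectPoints(q.reshape(-1,1,3),np.zeros(3),np.zeros(3),c['intrinsics'],np.array([float(c['k1']),0,0,0,0.]))
    return r.reshape(-1,2)
def st():
    s=readout.state(); print('t',round(s['time_s'],2),'p',np.round(s['position'],4),'w',round(s['gripper_width'],4),'F',np.round(s['contact_force'],1)); print(np.round(s['ee_rot'],3)); return s
E
python3 - <<'E'
from h import *
st()
for n in ['scene','side','wrist']:
    c=shot(n,n+'0.png'); print(n,np.round(c['T'],3),np.round(c['intrinsics'],1),c['k1'])
E
```

```text
pics
t 0.0 p [0.294  0.6074 0.404 ] w 0.0853 F [ 0.9 -0.5 -0.7]
[[-0.9    0.436 -0.   ]
 [ 0.436  0.9   -0.001]
 [-0.    -0.001 -1.   ]]
scene [[ 0.633  0.372 -0.679 -0.295]
 [-0.774  0.298 -0.558 -0.731]
 [-0.005  0.879  0.477  0.679]
 [ 0.     0.     0.     1.   ]] [[472.3   0.  323. ]
 [  0.  472.3 243.3]
 [  0.    0.    1. ]] -0.11002717298630064
side [[-0.995  0.059 -0.08   0.435]
 [-0.097 -0.397  0.913  1.107]
 [ 0.022  0.916  0.401  0.594]
 [ 0.     0.     0.     1.   ]] [[469.2   0.  330.7]
 [  0.  469.2 239.3]
 [  0.    0.    1. ]] 0.018781283709048902
wrist [[ 0.436 -0.868 -0.238  0.233]
 [ 0.9    0.42   0.116  0.637]
 [-0.    -0.265  0.964  0.374]
 [ 0.     0.     0.     1.   ]] [[382.2   0.  316.7]
 [  0.  382.2 242.9]
 [  0.    0.    1. ]] -0.051795966847934985
```

View pics/scene0.png

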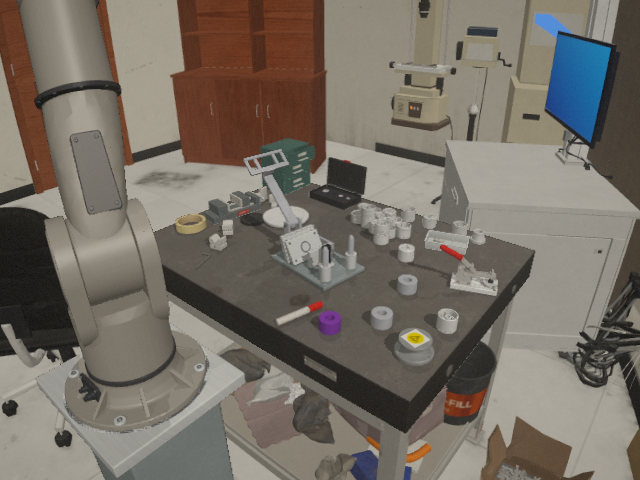

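View pics/side0.png

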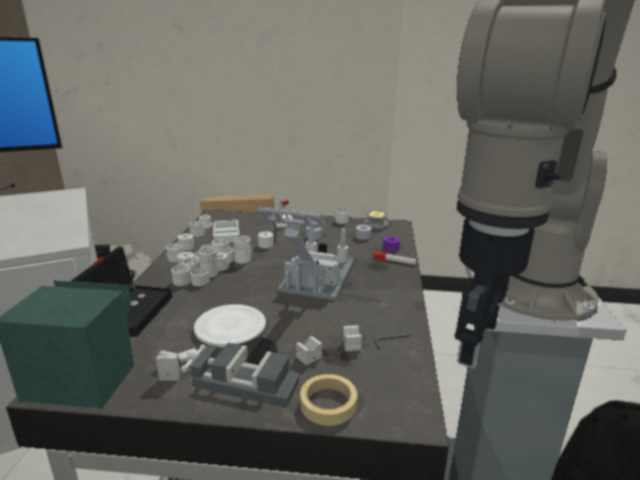

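View pics/wrist0.png

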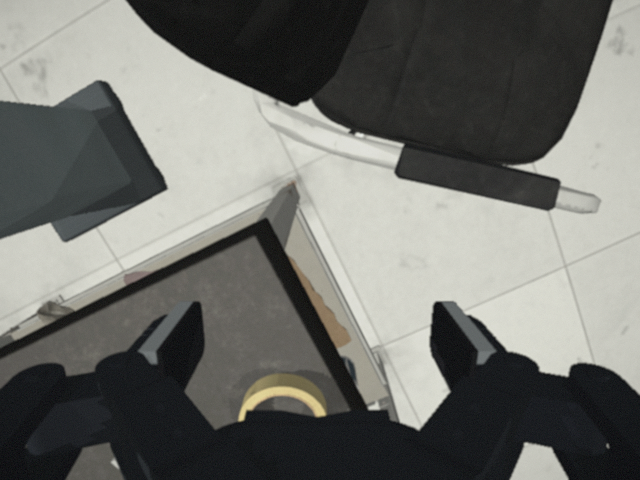

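Run:
```python
from h import *
c=load('scene'); save(c,'s_car.png',(230,140,390,300),5*0.75); save(c,'s_col.png',(290,230,490,380),4)
P=cloud(c)
for (u,v) in [(407,278),(381,311),(329,314),(447,313),(405,246),(300,300),(326,262),(351,240),(300,270)]:
    print((u,v),np.round(P[v,u],3))
d=load('side'); save(d,'d_car.png',(220,190,380,310),5)
```

```text
(407, 278) [ 0.619 -0.255  0.03 ]
(381, 311) [ 0.465 -0.278  0.026]
(329, 314) [ 0.377 -0.195  0.031]
(447, 313) [ 0.542 -0.405  0.034]
(405, 246) [ 0.752 -0.171  0.037]
(300, 300) [ 0.406 -0.081  0.003]
(326, 262) [ 0.505 -0.084  0.067]
(351, 240) [ 0.59  -0.098  0.099]
(300, 270) [0.5   0.002 0.012]
```

View pics/s_car.png

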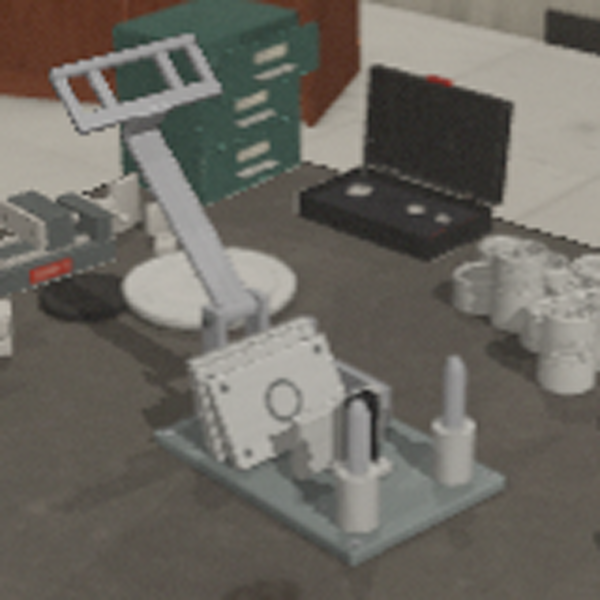

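View pics/s_col.png

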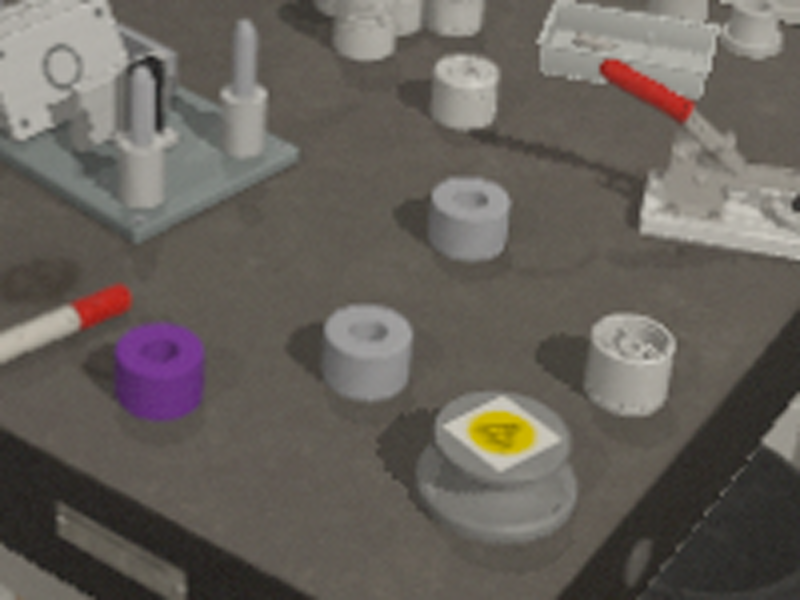

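View pics/d_car.png

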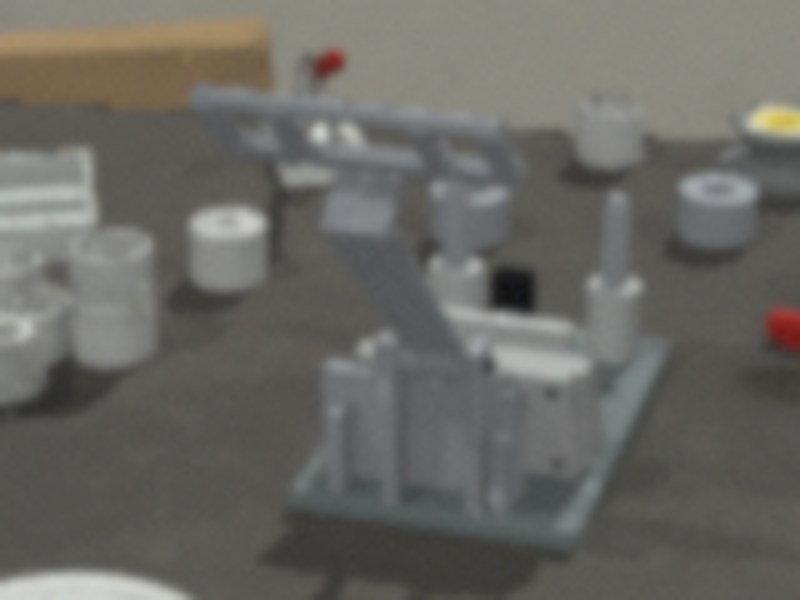

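```bash
cat >> h.py <<'E'
def ray(c,uv,z):
    q=cv2.undistortPoints(np.array(uv,float).reshape(1,1,2),c['intrinsics'],np.array([float(c['k1']),0,0,0,0.])).reshape(2)
    d=c['T'][:3,:3]@np.array([q[0],-q[1],-1.]);o=c['T'][:3,3]
    return o+d*(z-o[2])/d[2]
E
python3 - <<'E'
from h import *
c=load('scene')
for n,uv,z in [('c--',(323.3,289.9),.012),('c-+',(271.9,255.5),.012),('c+-',(364.1,268),.012),('s1',(325.5,246.7),.107),('s2',(351.3,235.2),.107)]:
    print(n,np.round(ray(c,uv,z),4))
d=load('side')
for n,uv,z in [('s1',(220+616/5,190+193/5),.107),('s2?',(220+456/5,190+185/5),.107),('c-+',(220+572/5,190+545/5),.012),('c++',(220+292/5,190+500/5),.012),('c--',(220+668/5,190+345/5),.012)]:
    print(n,np.round(ray(d,uv,z),4))
# collars: top ring fit from depth
P=cloud(c)
for (u,v) in [(407,278),(381,311)]:
    w=P[v-25:v+30,u-30:u+30].reshape(-1,3); r=w[np.linalg.norm(w[:,:2]-P[v,u,:2],axis=1)<.06]
    t=r[(r[:,2]>.025)&(r[:,2]<.04)]
    print(len(t),t[:,2].mean(),cv2.minEnclosingCircle(t[:,:2].astype(np.float32)), np.median(t,0))
E
```

```text
c-- [ 0.4657 -0.1062  0.012 ]
c-+ [0.5085 0.1166 0.012 ]
c+- [ 0.6161 -0.1258  0.012 ]
s1 [ 0.5098 -0.078   0.107 ]
s2 [ 0.6006 -0.0915  0.107 ]
s1 [ 0.5061 -0.0804  0.107 ]
s2? [ 0.5942 -0.0788  0.107 ]
c-+ [0.5084 0.1354 0.012 ]
c++ [0.6496 0.1109 0.012 ]
c-- [ 0.4741 -0.0899  0.012 ]
194 0.03127391016954421 ((0.6090688109397888, -0.2624572813510895), 0.02648744359612465) [ 0.60476984 -0.26255392  0.03194193]
262 0.03161718381091519 ((0.4532809853553772, -0.2857758104801178), 0.025968017056584358) [ 0.44924816 -0.28872204  0.03208596]
```

```bash
cat >> h.py <<'E'
from scipy.spatial.transform import Rotation as Ro
def delta(p,R,cmd=None):
    s=readout.state(); p0,R0=(s['position'],s['ee_rot']) if cmd is None else cmd
    R0=np.array(R0)
    print('slide',np.round(R0.T@(np.array(p)-p0),4),'dr',np.round(Ro.from_matrix(R0.T@R).as_rotvec(),4))
def Rz(th,flip=False):
    # tool down, tool y along world angle th(rad)
    y=np.array([np.cos(th),np.sin(th),0]);z=np.array([0,0,-1.]);x=np.cross(y,z);return np.stack([x,y,z],1)
E
python3 - <<'E'
from h import *
delta([0.56,0.03,0.5],Rz(np.deg2rad(-9)))
E
```

```text
slide [-0.491  -0.404  -0.0954] dr [-9.0000e-04  7.0000e-04  1.2771e+00]
```

Emit:
step_arm(
  slide=[
    [0, 0, -0.04],
    [0, 0, -0.08],
    [-0.03, -0.025, -0.096],
    [-0.06, -0.05, -0.096],
    [-0.09, -0.075, -0.096],
    [-0.12, -0.1, -0.096],
    [-0.15, -0.125, -0.096],
    [-0.18, -0.15, -0.096],
    [-0.21, -0.175, -0.096],
    [-0.24, -0.2, -0.096],
    [-0.27, -0.222, -0.096],
    [-0.3, -0.247, -0.096],
    [-0.33, -0.272, -0.096],
    [-0.36, -0.297, -0.096],
    [-0.39, -0.32, -0.096],
    [-0.42, -0.345, -0.096],
    [-0.45, -0.37, -0.096],
    [-0.475, -0.39, -0.096],
    [-0.491, -0.404, -0.096],
    [-0.491, -0.404, -0.096],
  ],
  dr=[
    [0, 0, 0],
    [0, 0, 0.07],
    [0, 0, 0.14],
    [0, 0, 0.21],
    [0, 0, 0.28],
    [0, 0, 0.35],
    [0, 0, 0.42],
    [0, 0, 0.5],
    [0, 0, 0.58],
    [0, 0, 0.66],
    [0, 0, 0.74],
    [0, 0, 0.82],
    [0, 0, 0.9],
    [0, 0, 0.98],
    [0, 0, 1.06],
    [0, 0, 1.14],
    [0, 0, 1.2],
    [0, 0, 1.25],
    [0, 0, 1.277],
    [0, 0, 1.277],
  ],
)

```text
time_s: 1.82
position: [0.5609, 0.0252, 0.5008]
ee_rot: [[0.164, 0.986, 0.001], [0.986, -0.164, -0.002], [-0.001, 0.001, -1.0]]
contact_force: [-0.5, -0.3, -0.2]
gripper_width: 0.0854
```

Run:
```python
from h import *
s=st(); print(np.round(s['qpos'],3))
shot('wrist','w1.png')
```

```text
t 1.82 p [0.5609 0.0252 0.5008] w 0.0854 F [-0.5 -0.3 -0.2]
[[ 0.164  0.986  0.001]
 [ 0.986 -0.164 -0.002]
 [-0.001  0.001 -1.   ]]
[-0.686  0.178  0.612  1.77  -0.107  1.226 -0.21 ]
```

View pics/w1.png

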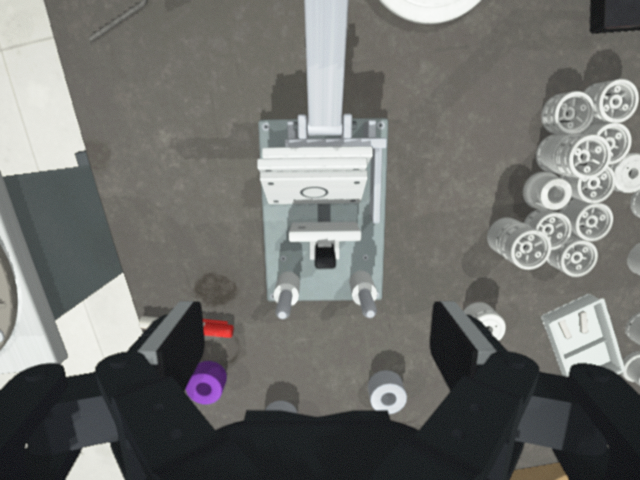

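Run:
```python
from h import *
c=load('wrist'); save(c,'w1a.png',(245,105,405,225),5); save(c,'w1b.png',(245,205,405,325),5)
```

```text
(no output)
```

View pics/w1a.png

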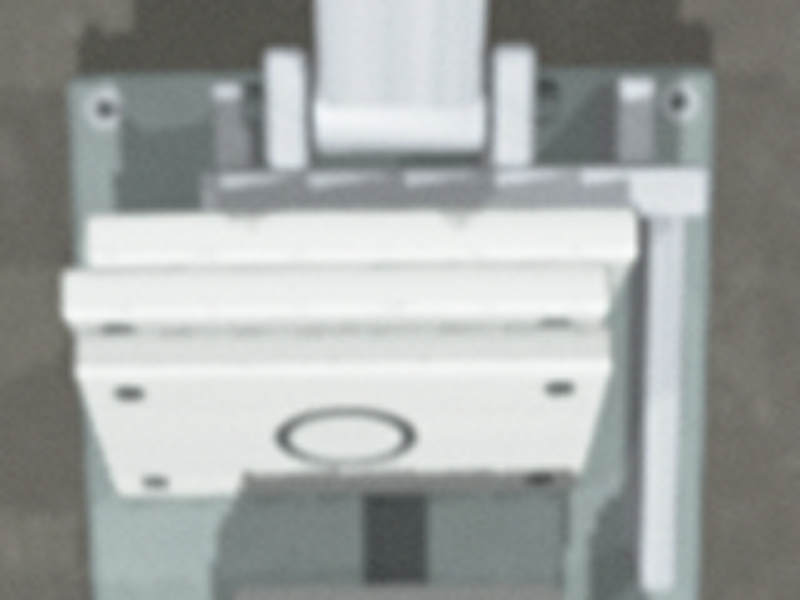

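View pics/w1b.png

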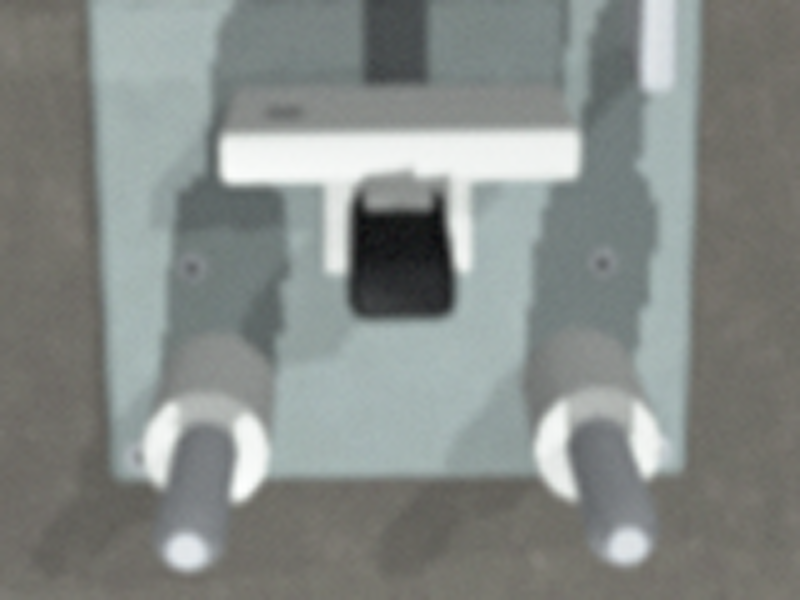

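```bash
cat >> h.py <<'E'
def fit(pts_c,pts_w):
    a=np.array(pts_c,float)[:,:2];b=np.array(pts_w,float)[:,:2]
    ac=a-a.mean(0);bc=b-b.mean(0)
    th=np.arctan2((ac[:,0]*bc[:,1]-ac[:,1]*bc[:,0]).sum(),(ac*bc).sum())
    R=np.array([[np.cos(th),-np.sin(th)],[np.sin(th),np.cos(th)]]);t=b.mean(0)-R@a.mean(0)
    return th,t,b-(a@R.T+t)
E
python3 - <<'E'
from h import *
c=load('wrist')
W=[ray(c,(259,119),.012),ray(c,(387.4,118.6),.012),ray(c,(267.6,300.4),.012),ray(c,(381.6,300),.012),ray(c,(282,315.4),.107),ray(c,(371,314.4),.107)]
print(np.round(W,4))
print([round(np.linalg.norm(W[a]-W[b]),4) for a,b in [(0,1),(2,3),(0,2),(1,3),(4,5)]])
# base y range unknown: solve y offset
for yo in [-.123,-.119,-.117,-.115,-.113]:
    C=[(-.075,yo+.226),(.075,yo+.226),(-.075,yo),(.075,yo),(-.046,-.107),(.046,-.107)]
    th,t,r=fit(C,W); print(yo,np.rad2deg(th),t,np.abs(r).max(), np.round(r[4:],4).tolist())
P=cloud(c)
th,t,r=fit(C,W)
for u,v in [(245+335//5,205+240//5),(245+462//5,205+240//5),(245+400//5,205+290//5),(245+400//5,205+160//5),(245+300//5,205+160//5),(245+400//5,205+195//5)]:
    p=P[v,u]; q=np.array([[np.cos(th),np.sin(th)],[-np.sin(th),np.cos(th)]])@(p[:2]-t); print((u,v),np.round(p,4),'car',np.round(q,4))
E
```

```text
[[ 0.5102  0.1235  0.012 ]
 [ 0.6558  0.0997  0.012 ]
 [ 0.4756 -0.099   0.012 ]
 [ 0.6219 -0.1229  0.012 ]
 [ 0.5069 -0.0786  0.107 ]
 [ 0.5986 -0.0928  0.107 ]]
[np.float64(0.1475), np.float64(0.1482), np.float64(0.2251), np.float64(0.2252), np.float64(0.0928)]
-0.123 -8.87616979894143 [0.56800367 0.0134794 ] 0.006566593641155791 [[0.0008, 0.0066], [0.0016, 0.0065]]
-0.119 -8.875149034029782 [0.5675915  0.01084478] 0.009202319440768728 [[0.0012, 0.0092], [0.002, 0.0092]]
-0.117 -8.87464263078242 [0.56738546 0.00952747] 0.010520183938756728 [[0.0014, 0.0105], [0.0022, 0.0105]]
-0.115 -8.874138852835424 [0.56717944 0.00821015] 0.011838049490789565 [[0.0016, 0.0118], [0.0024, 0.0118]]
-0.113 -8.873637679826471 [0.56697345 0.00689282] 0.013155916088424188 [[0.0019, 0.0132], [0.0026, 0.0131]]
(312, 253) [ 0.5438 -0.0425  0.0205] car [-0.0153 -0.0523]
(337, 253) [ 0.5741 -0.0473  0.0214] car [ 0.0154 -0.0524]
(325, 263) [ 0.5593 -0.039   0.0774] car [-0.0005 -0.0465]
(325, 237) [ 0.5636 -0.0145  0.0613] car [-0.     -0.0217]
(305, 237) [ 0.5417 -0.0112  0.0598] car [-0.0222 -0.0218]
(325, 244) [ 0.5618 -0.029   0.0376] car [ 0.0004 -0.0363]
```

```bash
cat >> h.py <<'E'
TH=np.deg2rad(-8.87); ORG=np.array([0.5692,0.0200])
def c2w(x,y,z): 
    return np.array([ORG[0]+np.cos(TH)*x-np.sin(TH)*y,ORG[1]+np.sin(TH)*x+np.cos(TH)*y,z])
def w2c(p):
    p=np.atleast_2d(p); d=p[:,:2]-ORG
    return np.column_stack([d[:,0]*np.cos(TH)+d[:,1]*np.sin(TH),-d[:,0]*np.sin(TH)+d[:,1]*np.cos(TH),p[:,2]])
E
python3 - <<'E'
from h import *
delta(c2w(0,-.061,.221),Rz(TH))
c=load('wrist')
for n,p in [('handle top',(0,-.062,.077)),('bs',(-.04,.06,.072)),('fence',(.055,-.024,.046)),('facetop',(-.04,-.03,.06)),('facetop',(.04,-.03,.06)),('hinge',(0,.082,.092))]: print(n,np.round(proj(c,c2w(*p)),1))
E
```

```text
slide [-0.0668  0.0103  0.2796] dr [-0.      0.0009 -0.0066]
handle top [[325.6 264.8]]
bs [[285.6 149.6]]
fence [[373.2 223.8]]
facetop [[289.  232.8]]
facetop [[361.3 232. ]]
hinge [[325.4 126.1]]
```

Emit:
step_arm(
  slide=[
    [-0.016, 0.002, 0.02],
    [-0.035, 0.005, 0.055],
    [-0.05, 0.0075, 0.09],
    [-0.0668, 0.0103, 0.12],
    [-0.0668, 0.0103, 0.155],
    [-0.0668, 0.0103, 0.19],
    [-0.0668, 0.0103, 0.22],
    [-0.0668, 0.0103, 0.245],
    [-0.0668, 0.0103, 0.265],
    [-0.0668, 0.0103, 0.2796],
    [-0.0668, 0.0103, 0.2796],
    [-0.0668, 0.0103, 0.2796],
  ],
  dr=[
    [0, 0, 0],
    [0, 0, -0.003],
    [0, 0, -0.0066],
    [0, 0, -0.0066],
    [0, 0, -0.0066],
    [0, 0, -0.0066],
    [0, 0, -0.0066],
    [0, 0, -0.0066],
    [0, 0, -0.0066],
    [0, 0, -0.0066],
    [0, 0, -0.0066],
    [0, 0, -0.0066],
  ],
  grip=0.05,
)

```text
time_s: 2.87
position: [0.5595, -0.0371, 0.2208]
ee_rot: [[0.149, 0.989, -0.002], [0.989, -0.149, 0.0], [-0.0, -0.002, -1.0]]
contact_force: [0.6, 0.2, 0.4]
gripper_width: 0.0501
```

Run:
```python
from h import *
s=st(); print(w2c(s['position']))
shot('wrist','w2.png');shot('scene','s2.png',(230,140,390,260),5)
```

```text
t 2.87 p [ 0.5595 -0.0371  0.2208] w 0.0501 F [0.6 0.2 0.4]
[[ 0.149  0.989 -0.002]
 [ 0.989 -0.149  0.   ]
 [-0.    -0.002 -1.   ]]
[[-0.00078777 -0.05786649  0.22081856]]
```

View pics/w2.png

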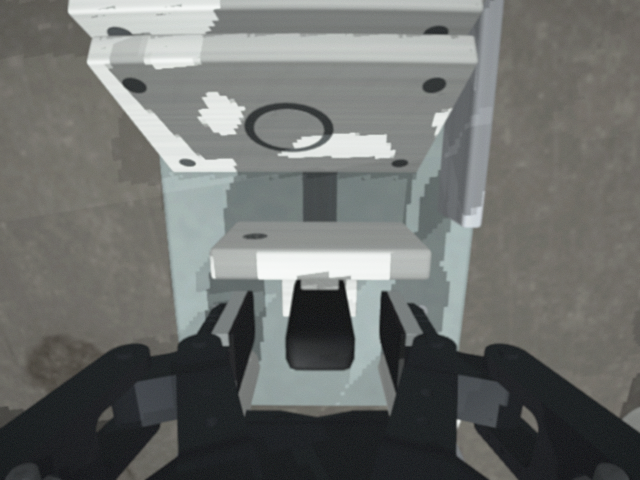

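View pics/s2.png

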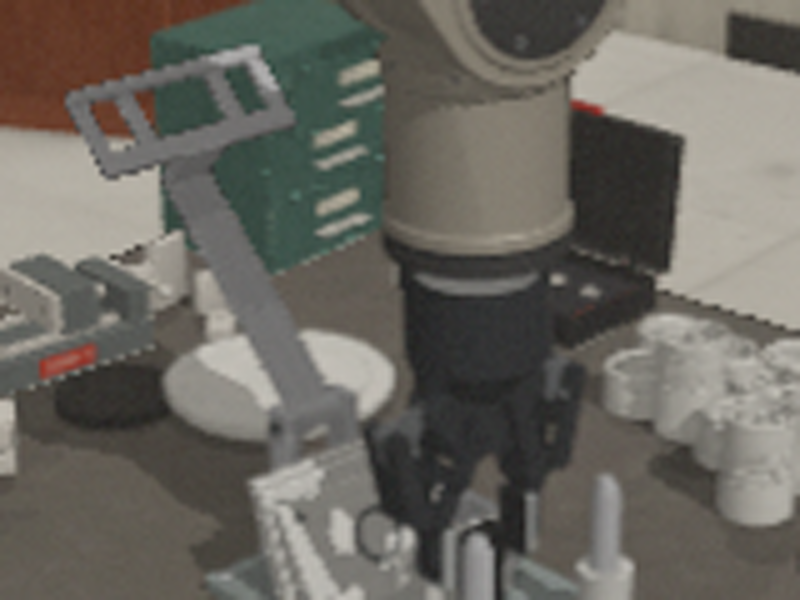

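Emit:
step_arm(
  slide=[
    [-0.002, 0, 0],
    [-0.002, 0, 0],
    [-0.002, 0, 0],
    [-0.002, 0, 0],
    [-0.002, 0, 0],
    [-0.002, 0, 0],
  ],
  dr=[
    [0, 0, 0],
    [0, 0, 0],
    [0, 0, 0],
    [0, 0, 0],
    [0, 0, 0],
    [0, 0, 0],
  ],
  grip=0.0,
)

```text
time_s: 3.47
position: [0.5597, -0.0398, 0.2222]
ee_rot: [[0.15, 0.989, 0.001], [0.989, -0.15, 0.0], [0.001, 0.001, -1.0]]
contact_force: [-3.5, -0.3, 11.4]
gripper_width: 0.0235
```

Run:
```python
from h import *
s=st(); print(w2c(s['position']))
```

```text
t 3.47 p [ 0.5597 -0.0398  0.2222] w 0.0235 F [-3.5 -0.3 11.4]
[[ 0.15   0.989  0.001]
 [ 0.989 -0.15   0.   ]
 [ 0.001  0.001 -1.   ]]
[[-2.01379070e-04 -6.05594541e-02  2.22230249e-01]]
```

Emit:
step_arm(
  slide=[
    [0.002, 0, 0],
    [0.005, 0, 0],
    [0.008, 0, 0],
    [0.011, 0, 0],
    [0.014, 0, 0],
    [0.017, 0, 0],
    [0.02, 0, 0],
    [0.022, 0, 0],
    [0.024, 0, 0],
    [0.026, 0, 0],
    [0.028, 0, 0],
    [0.03, 0, 0],
    [0.032, 0, 0],
    [0.034, 0, 0],
    [0.036, 0, 0],
    [0.038, 0, 0],
    [0.04, 0, 0],
    [0.04, 0, 0],
  ],
  dr=[
    [0, 0, 0],
    [0, 0, 0],
    [0, 0, 0],
    [0, 0, 0],
    [0, 0, 0],
    [0, 0, 0],
    [0, 0, 0],
    [0, 0, 0],
    [0, 0, 0],
    [0, 0, 0],
    [0, 0, 0],
    [0, 0, 0],
    [0, 0, 0],
    [0, 0, 0],
    [0, 0, 0],
    [0, 0, 0],
    [0, 0, 0],
    [0, 0, 0],
  ],
)

```text
time_s: 4.97
position: [0.5656, -0.0008, 0.2222]
ee_rot: [[0.151, 0.989, 0.001], [0.989, -0.151, -0.0], [-0.0, 0.001, -1.0]]
contact_force: [-2.7, -4.0, 9.9]
gripper_width: 0.0232
```

Run:
```python
from h import *
s=st(); print(w2c(s['position']))
shot('wrist','w3.png')
```

```text
t 4.97 p [ 0.5656 -0.0008  0.2222] w 0.0232 F [-2.7 -4.   9.9]
[[ 0.151  0.989  0.001]
 [ 0.989 -0.151 -0.   ]
 [-0.     0.001 -1.   ]]
[[-0.00031304 -0.02110349  0.22222493]]
```

View pics/w3.png

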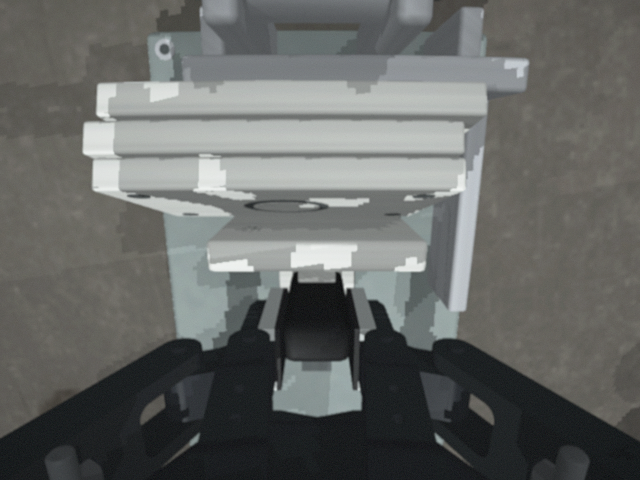

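Emit:
step_arm(
  slide=[
    [0.002, 0, 0],
    [0.004, 0, 0],
    [0.006, 0, 0],
    [0.008, 0, 0],
    [0.01, 0, 0],
    [0.0115, 0, 0],
    [0.013, 0, 0],
    [0.0145, 0, 0],
    [0.016, 0, 0],
    [0.0175, 0, 0],
    [0.018, 0, 0],
    [0.018, 0, 0],
  ],
  dr=[
    [0, 0, 0],
    [0, 0, 0],
    [0, 0, 0],
    [0, 0, 0],
    [0, 0, 0],
    [0, 0, 0],
    [0, 0, 0],
    [0, 0, 0],
    [0, 0, 0],
    [0, 0, 0],
    [0, 0, 0],
    [0, 0, 0],
  ],
)

```text
time_s: 6.02
position: [0.5684, 0.0169, 0.2222]
ee_rot: [[0.151, 0.989, 0.001], [0.989, -0.151, -0.0], [-0.0, 0.001, -1.0]]
contact_force: [-2.4, -4.5, 9.7]
gripper_width: 0.023
```

Run:
```python
from h import *
s=st(); print(w2c(s['position']))
shot('wrist','w4.png')
```

```text
t 6.02 p [0.5684 0.0169 0.2222] w 0.023 F [-2.4 -4.5  9.7]
[[ 0.151  0.989  0.001]
 [ 0.989 -0.151 -0.   ]
 [-0.     0.001 -1.   ]]
[[-0.0003586  -0.00321046  0.22222731]]
```

View pics/w4.png

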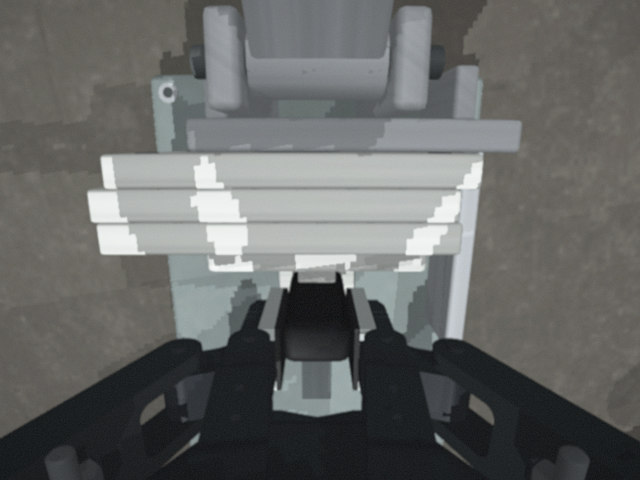

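Emit:
step_arm(
  slide=[
    [0.001, 0, 0],
    [0.002, 0, 0],
    [0.003, 0, 0],
    [0.003, 0, 0],
  ],
  dr=[
    [0, 0, 0],
    [0, 0, 0],
    [0, 0, 0],
    [0, 0, 0],
  ],
)

```text
time_s: 6.4
position: [0.5686, 0.0185, 0.2222]
ee_rot: [[0.152, 0.988, 0.001], [0.988, -0.152, -0.002], [-0.002, 0.001, -1.0]]
contact_force: [-3.1, -12.5, 11.7]
gripper_width: 0.0231
```

Run:
```python
from h import *
s=st(); print(w2c(s['position']))
```

```text
t 6.4 p [0.5686 0.0185 0.2222] w 0.0231 F [ -3.1 -12.5  11.7]
[[ 0.152  0.988  0.001]
 [ 0.988 -0.152 -0.002]
 [-0.002  0.001 -1.   ]]
[[-0.00036197 -0.00152809  0.22220365]]
```

Emit:
step_arm(
  slide=[
    [0.001, 0, 0],
    [0.002, 0, 0],
    [0.003, 0, 0],
    [0.003, 0, 0],
  ],
  dr=[
    [0, 0, 0],
    [0, 0, 0],
    [0, 0, 0],
    [0, 0, 0],
  ],
)

```text
time_s: 6.73
position: [0.5687, 0.0191, 0.2223]
ee_rot: [[0.154, 0.988, 0.001], [0.988, -0.154, -0.004], [-0.004, 0.001, -1.0]]
contact_force: [-6.1, -27.7, 14.0]
gripper_width: 0.023
```

Run:
```python
from h import *
s=st(); print(w2c(s['position']))
c=shot('wrist','w5.png')
P=cloud(c)
# plate tops: heights
for v in [170,205,238]:
    for u in [150,270,330,420]: print((u,v),np.round(w2c(P[v,u])[0],4))
```

```text
t 6.73 p [0.5687 0.0191 0.2223] w 0.023 F [ -6.1 -27.7  14. ]
[[ 0.154  0.988  0.001]
 [ 0.988 -0.154 -0.004]
 [-0.004  0.001 -1.   ]]
[[-0.00034063 -0.00097641  0.22225817]]
(150, 170) [-0.0479  0.0572  0.0828]
(270, 170) [-0.0138  0.057   0.0827]
(330, 170) [0.0031 0.057  0.0824]
(420, 170) [0.0284 0.0571 0.0831]
(150, 205) [-0.0491  0.0472  0.0826]
(270, 205) [-0.0141  0.0471  0.0829]
(330, 205) [0.0032 0.047  0.0826]
(420, 205) [0.0294 0.047  0.0821]
(150, 238) [-0.0503  0.0372  0.0825]
(270, 238) [-0.0144  0.0372  0.0827]
(330, 238) [0.0033 0.037  0.0818]
(420, 238) [0.0298 0.0373 0.083 ]
```

View pics/w5.png

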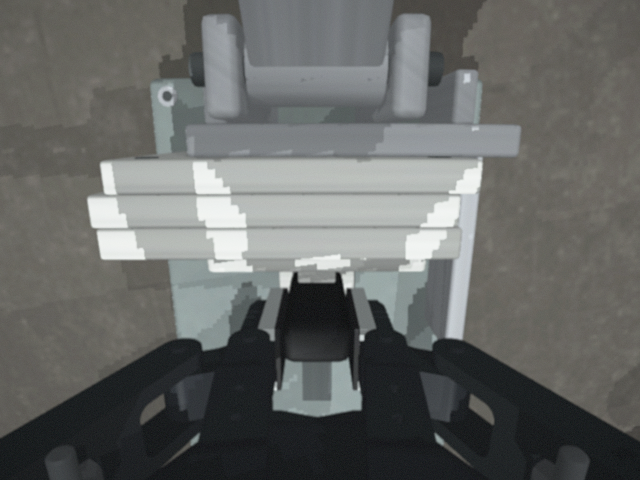

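Emit:
step_arm(
  slide=[
    [-0.002, 0, 0],
    [-0.004, 0, 0],
    [-0.006, 0, 0],
    [-0.008, 0, 0],
    [-0.008, 0, 0],
    [-0.008, 0, 0],
  ],
  dr=[
    [0, 0, 0],
    [0, 0, 0],
    [0, 0, 0],
    [0, 0, 0],
    [0, 0, 0],
    [0, 0, 0],
  ],
)

```text
time_s: 7.28
position: [0.5682, 0.0159, 0.2222]
ee_rot: [[0.15, 0.989, 0.002], [0.989, -0.15, 0.001], [0.001, 0.001, -1.0]]
contact_force: [-2.5, 1.1, 9.3]
gripper_width: 0.0229
```

Run:
```python
from h import *
s=st(); print(w2c(s['position']))
```

```text
t 7.28 p [0.5682 0.0159 0.2222] w 0.0229 F [-2.5  1.1  9.3]
[[ 0.15   0.989  0.002]
 [ 0.989 -0.15   0.001]
 [ 0.001  0.001 -1.   ]]
[[-0.0003457  -0.00416733  0.22223258]]
```

Run:
```python
from h import *
c=load('wrist'); P=cloud(c)
for u,v in [(222,30),(222,90),(412,50),(317,60),(317,85),(355,140),(270,20)]: print((u,v),np.round(w2c(P[v,u])[0],4))
# plate -x ends
for v in [175,212,245]:
    for u in (100,112): print(np.round(w2c(P[v,u])[0],4))
s=st(); delta(c2w(-.085,.043,.30),Rz(TH+np.pi/2))
```

```text
(222, 30) [-0.0207  0.0882  0.103 ]
(222, 90) [-0.0217  0.0762  0.1019]
(412, 50) [0.0199 0.0844 0.1023]
(317, 60) [-0.0006  0.0822  0.1022]
(317, 85) [-0.0006  0.0773  0.1002]
(355, 140) [0.0109 0.0651 0.0732]
(270, 20) [-0.01    0.0887  0.1078]
[-0.1093  0.0484  0.0008]
[-0.0595  0.0559  0.0822]
[-0.0645  0.0451  0.0824]
[-0.0606  0.0452  0.0828]
[-0.0664  0.0348  0.0817]
[-0.0628  0.0348  0.0815]
t 7.28 p [0.5682 0.0159 0.2222] w 0.0229 F [-2.5  1.1  9.3]
[[ 0.15   0.989  0.002]
 [ 0.989 -0.15   0.001]
 [ 0.001  0.001 -1.   ]]
slide [ 0.0476 -0.0843 -0.0778] dr [ 2.0000e-03  2.0000e-04 -1.5664e+00]
```

Emit:
step_arm(
  slide=[
    [0, 0, 0],
    [0, 0, 0],
    [0, 0, 0],
    [0, 0, -0.02],
    [0, 0, -0.05],
    [0, 0, -0.08],
    [0, 0, -0.11],
    [0.01, -0.02, -0.12],
    [0.02, -0.04, -0.12],
    [0.03, -0.06, -0.12],
    [0.047, -0.08, -0.12],
    [0.047, -0.095, -0.12],
    [0.047, -0.095, -0.12],
    [0.047, -0.095, -0.12],
    [0.047, -0.095, -0.12],
    [0.047, -0.095, -0.12],
    [0.047, -0.095, -0.12],
    [0.047, -0.095, -0.12],
    [0.047, -0.095, -0.12],
    [0.047, -0.095, -0.12],
  ],
  dr=[
    [0, 0, 0],
    [0, 0, 0],
    [0, 0, 0],
    [0, 0, 0],
    [0, 0, 0],
    [0, 0, 0],
    [0, 0, -0.1],
    [0, 0, -0.2],
    [0, 0, -0.32],
    [0, 0, -0.44],
    [0, 0, -0.56],
    [0, 0, -0.68],
    [0, 0, -0.8],
    [0, 0, -0.92],
    [0, 0, -1.04],
    [0, 0, -1.16],
    [0, 0, -1.28],
    [0, 0, -1.4],
    [0, 0, -1.52],
    [0, 0, -1.566],
  ],
  grip=0.045,
)

```text
time_s: 8.95
position: [0.4808, 0.0763, 0.3412]
ee_rot: [[-0.989, 0.147, -0.0], [0.147, 0.989, -0.0], [0.0, -0.0, -1.0]]
contact_force: [0.1, 0.1, 0.6]
gripper_width: 0.0448
```

Emit:
step_arm(
  slide=[
    [0, 0, 0],
    [0, 0, 0],
    [0, 0, 0],
    [0, 0, 0],
  ],
  dr=[
    [0, 0, 0],
    [0, 0, 0],
    [0, 0, 0],
    [0, 0, 0],
  ],
  grip=0.0,
)

```text
time_s: 9.28
position: [0.4809, 0.0765, 0.3411]
ee_rot: [[-0.988, 0.156, -0.0], [0.156, 0.988, -0.0], [0.0, -0.0, -1.0]]
contact_force: [0.0, 0.8, 0.1]
gripper_width: 0.0002
```

Run:
```python
from h import *
s=st(); print(w2c(s['position']),np.round(s['qpos'],2))
c=shot('wrist','w6.png')
delta(c2w(-.095,.044,.045+.173),Rz(TH+np.pi/2))
```

```text
t 9.28 p [0.4809 0.0765 0.3411] w 0.0002 F [0.  0.8 0.1]
[[-0.988  0.156 -0.   ]
 [ 0.156  0.988 -0.   ]
 [ 0.    -0.    -1.   ]]
[[-0.09594247  0.04218896  0.34112336]] [-0.57  0.2   0.31  2.1  -0.08  0.86  1.21]
slide [-0.001   0.0018  0.1231] dr [-0.0001 -0.0001 -0.0016]
```

View pics/w6.png

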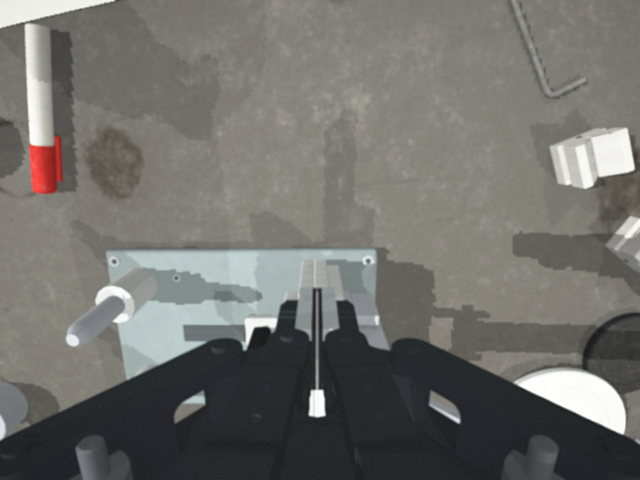

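Emit:
step_arm(
  slide=[
    [0, 0.001, 0.03],
    [0, 0.002, 0.06],
    [0, 0.002, 0.09],
    [0, 0.002, 0.11],
    [0, 0.002, 0.123],
    [0, 0.002, 0.123],
    [0, 0.002, 0.123],
  ],
  dr=[
    [0, 0, 0],
    [0, 0, 0],
    [0, 0, 0],
    [0, 0, 0],
    [0, 0, 0],
    [0, 0, 0],
    [0, 0, 0],
  ],
  grip=0.004,
)

```text
time_s: 9.92
position: [0.4812, 0.0784, 0.2179]
ee_rot: [[-0.988, 0.155, -0.001], [0.155, 0.988, -0.001], [0.001, -0.001, -1.0]]
contact_force: [0.2, -0.3, 0.6]
gripper_width: 0.0042
```

Run:
```python
from h import *
s=st(); print(w2c(s['position']))
c=shot('wrist','w7.png'); c=shot('scene','s7.png',(230,140,390,260),5)
```

```text
t 9.92 p [0.4812 0.0784 0.2179] w 0.0042 F [ 0.2 -0.3  0.6]
[[-0.988  0.155 -0.001]
 [ 0.155  0.988 -0.001]
 [ 0.001 -0.001 -1.   ]]
[[-0.09596672  0.04409592  0.21791348]]
```

View pics/w7.png

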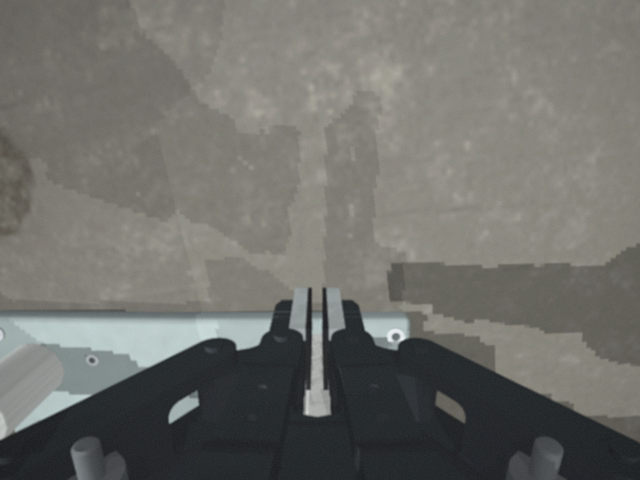

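View pics/s7.png

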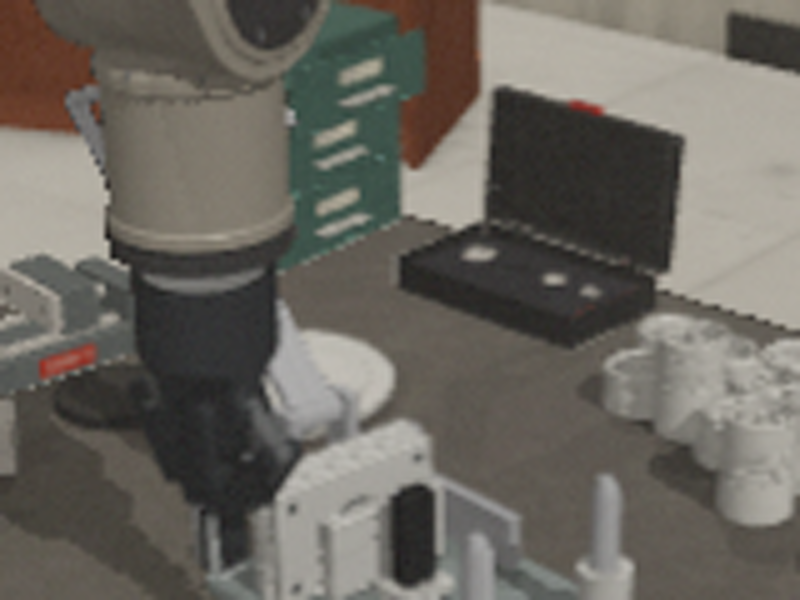

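Emit:
step_arm(
  slide=[
    [-0.006, 0, 0],
    [-0.012, 0, 0],
    [-0.015, 0, 0],
    [-0.0165, 0, 0],
    [-0.018, 0, 0],
    [-0.0195, 0, 0],
    [-0.021, 0, 0],
    [-0.0225, 0, 0],
    [-0.024, 0, 0],
    [-0.0255, 0, 0],
    [-0.027, 0, 0],
    [-0.027, 0, 0],
  ],
  dr=[
    [0, 0, 0],
    [0, 0, 0],
    [0, 0, 0],
    [0, 0, 0],
    [0, 0, 0],
    [0, 0, 0],
    [0, 0, 0],
    [0, 0, 0],
    [0, 0, 0],
    [0, 0, 0],
    [0, 0, 0],
    [0, 0, 0],
  ],
)

```text
time_s: 11.02
position: [0.5082, 0.0742, 0.218]
ee_rot: [[-0.988, 0.155, 0.0], [0.155, 0.988, -0.0], [-0.0, -0.0, -1.0]]
contact_force: [-2.1, -0.3, -1.2]
gripper_width: 0.0039
```

Run:
```python
from h import *
s=st(); print(w2c(s['position']), s['contact_force'][:2]@[np.cos(TH),np.sin(TH)])
```

```text
t 11.02 p [0.5082 0.0742 0.218 ] w 0.0039 F [-2.1 -0.3 -1.2]
[[-0.988  0.155  0.   ]
 [ 0.155  0.988 -0.   ]
 [-0.    -0.    -1.   ]]
[[-0.06864047  0.04412073  0.21803484]] -2.008990863947655
```

Small force: continue gently until it rises.

Emit:
step_arm(
  slide=[
    [-0.001, 0, 0],
    [-0.002, 0, 0],
    [-0.003, 0, 0],
    [-0.004, 0, 0],
    [-0.004, 0, 0],
  ],
  dr=[
    [0, 0, 0],
    [0, 0, 0],
    [0, 0, 0],
    [0, 0, 0],
    [0, 0, 0],
  ],
)

```text
time_s: 11.43
position: [0.511, 0.0738, 0.2179]
ee_rot: [[-0.988, 0.154, -0.003], [0.154, 0.988, -0.0], [0.003, -0.0, -1.0]]
contact_force: [-11.4, 1.1, 7.0]
gripper_width: 0.004
```

Run:
```python
from h import *
s=st(); print(w2c(s['position']), s['contact_force'][:2]@[np.cos(TH),np.sin(TH)])
c=shot('scene','s8.png',(270,190,390,280),6); c=shot('side','d8.png',(260,230,360,305),8)
```

```text
t 11.43 p [0.511  0.0738 0.2179] w 0.004 F [-11.4   1.1   7. ]
[[-0.988  0.154 -0.003]
 [ 0.154  0.988 -0.   ]
 [ 0.003 -0.    -1.   ]]
[[-0.06577479  0.0441596   0.21786772]] -11.414777149625507
```

View pics/s8.png

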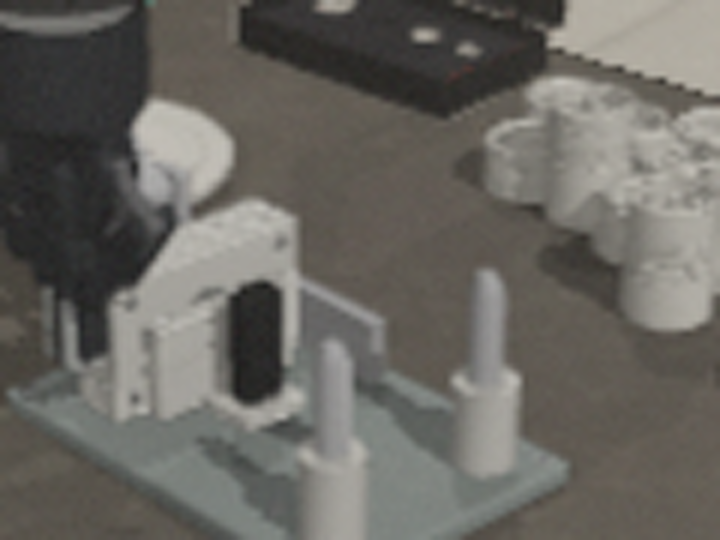

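View pics/d8.png

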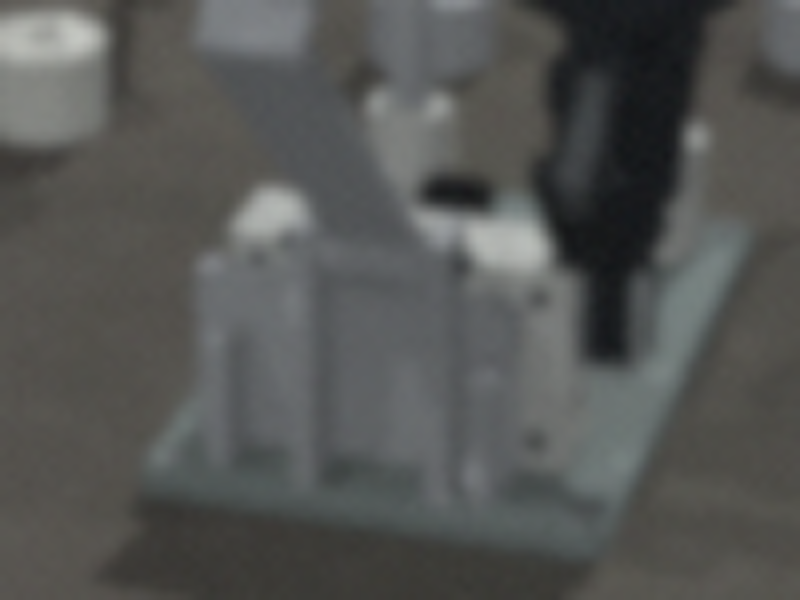

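Emit:
step_arm(
  slide=[
    [-0.001, 0, 0],
    [-0.002, 0, 0],
    [-0.003, 0, 0],
    [-0.003, 0, 0],
    [-0.003, 0, 0],
  ],
  dr=[
    [0, 0, 0],
    [0, 0, 0],
    [0, 0, 0],
    [0, 0, 0],
    [0, 0, 0],
  ],
)

```text
time_s: 11.95
position: [0.5119, 0.0737, 0.2173]
ee_rot: [[-0.988, 0.154, -0.008], [0.154, 0.988, 0.0], [0.008, -0.001, -1.0]]
contact_force: [-27.1, 5.2, 17.5]
gripper_width: 0.004
```

Run:
```python
from h import *
s=st(); print(w2c(s['position']), s['contact_force'][:2]@[np.cos(TH),np.sin(TH)])
```

```text
t 11.95 p [0.5119 0.0737 0.2173] w 0.004 F [-27.1   5.2  17.5]
[[-0.988  0.154 -0.008]
 [ 0.154  0.988  0.   ]
 [ 0.008 -0.001 -1.   ]]
[[-0.06487979  0.04418454  0.21734333]] -27.625948558284318
```

Emit:
step_arm(
  slide=[
    [0.005, 0, 0],
    [0.02, 0, 0],
    [0.035, 0, 0],
    [0.035, 0, -0.03],
    [0.035, 0, -0.065],
    [0.035, 0, -0.1],
    [0.03, 0, -0.13],
    [0.01, -0.01, -0.155],
    [-0.02, -0.02, -0.16],
    [-0.05, -0.03, -0.16],
    [-0.08, -0.035, -0.16],
    [-0.09, -0.035, -0.16],
    [-0.09, -0.035, -0.16],
    [-0.09, -0.035, -0.16],
  ],
  dr=[
    [0, 0, 0],
    [0, 0, 0],
    [0, 0, 0],
    [0, 0, 0],
    [0, 0, 0],
    [0, 0, 0],
    [0, 0, 0],
    [0, 0, 0],
    [0, 0, 0],
    [0, 0, 0],
    [0, 0, 0],
    [0, 0, 0],
    [0, 0, 0],
    [0, 0, 0],
  ],
)

```text
time_s: 13.12
position: [0.5984, 0.0246, 0.3777]
ee_rot: [[-0.988, 0.155, -0.0], [0.155, 0.988, -0.0], [0.0, -0.001, -1.0]]
contact_force: [-0.9, 0.3, 0.4]
gripper_width: 0.004
```

Run:
```python
from h import *
s=st(); print(w2c(s['position']))
c=shot('wrist','w9.png')
```

```text
t 13.12 p [0.5984 0.0246 0.3777] w 0.004 F [-0.9  0.3  0.4]
[[-0.988  0.155 -0.   ]
 [ 0.155  0.988 -0.   ]
 [ 0.    -0.001 -1.   ]]
[[0.02814707 0.00904733 0.37769858]]
```

View pics/w9.png

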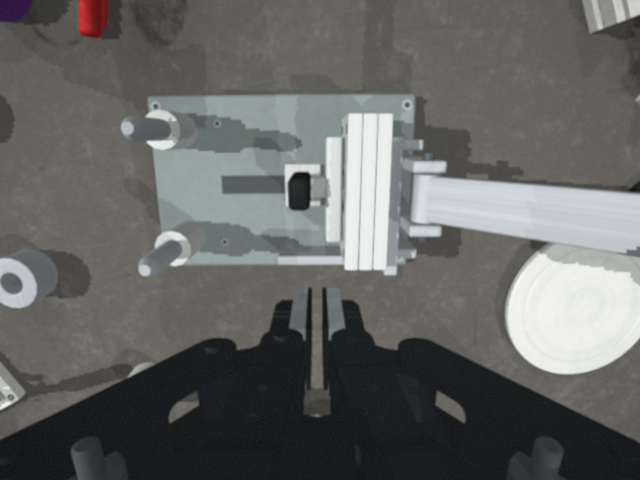

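Run:
```python
from h import *
c=load('wrist'); save(c,'w9a.png',(320,100,420,200),6); save(c,'w9b.png',(320,190,420,290),6)
# expected lines
for p in [(-.055,.045,.082),(.055,.045,.082),(.055,-.02,.046)]: print(p,proj(c,c2w(*p)))
```

```text
(-0.055, 0.045, 0.082) [[370.40402354 114.07512214]]
(0.055, 0.045, 0.082) [[365.30832752 270.96834568]]
(0.055, -0.02, 0.046) [[281.27848945 256.452533  ]]
```

View pics/w9a.png

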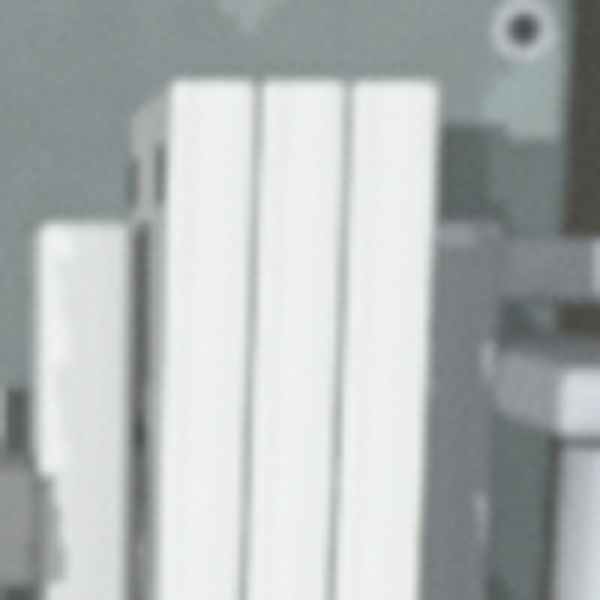

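View pics/w9b.png

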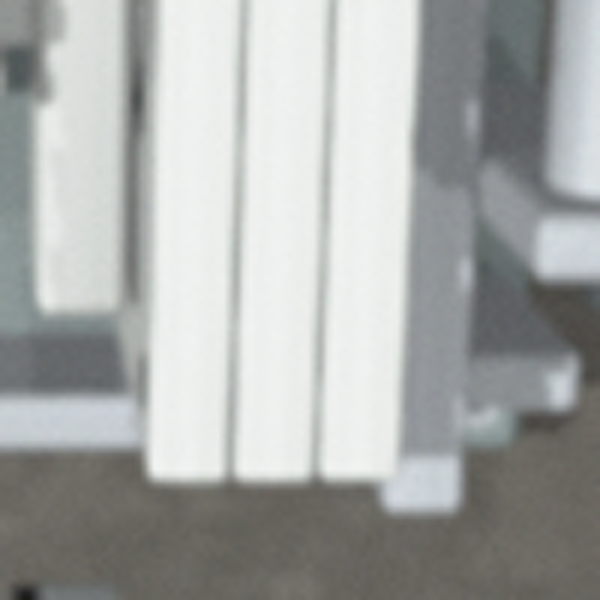

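Run:
```python
from h import *
s=st(); delta(c2w(0,-.045,.231),Rz(TH+np.pi/2))
```

```text
t 13.17 p [0.5979 0.0249 0.3778] w 0.0044 F [-0.4 -0.4 -0. ]
[[-0.988  0.155 -0.001]
 [ 0.155  0.988 -0.   ]
 [ 0.001 -0.    -1.   ]]
slide [ 0.0275 -0.0542  0.1468] dr [-0.0002 -0.0006 -0.0004]
```

Emit:
step_arm(
  slide=[
    [0.012, -0.025, 0.0],
    [0.0275, -0.0542, 0.01],
    [0.0275, -0.0542, 0.04],
    [0.0275, -0.0542, 0.075],
    [0.0275, -0.0542, 0.105],
    [0.0275, -0.0542, 0.13],
    [0.0275, -0.0542, 0.1468],
    [0.0275, -0.0542, 0.1468],
    [0.0275, -0.0542, 0.1468],
  ],
  dr=[
    [0, 0, 0],
    [0, 0, 0],
    [0, 0, 0],
    [0, 0, 0],
    [0, 0, 0],
    [0, 0, 0],
    [0, 0, 0],
    [0, 0, 0],
    [0, 0, 0],
  ],
  grip=0.0,
)

```text
time_s: 13.92
position: [0.5622, -0.0242, 0.2314]
ee_rot: [[-0.988, 0.154, -0.001], [0.154, 0.988, -0.0], [0.001, -0.0, -1.0]]
contact_force: [0.1, 0.5, 0.7]
gripper_width: -0.0
```

Run:
```python
from h import *
s=st(); print(w2c(s['position']))
c=shot('wrist','w10.png'); c=shot('scene','s10.png',(270,190,390,280),6)
```

```text
t 13.92 p [ 0.5622 -0.0242  0.2314] w -0.0 F [0.1 0.5 0.7]
[[-0.988  0.154 -0.001]
 [ 0.154  0.988 -0.   ]
 [ 0.001 -0.    -1.   ]]
[[-1.42184408e-04 -4.47909235e-02  2.31392926e-01]]
```

View pics/w10.png

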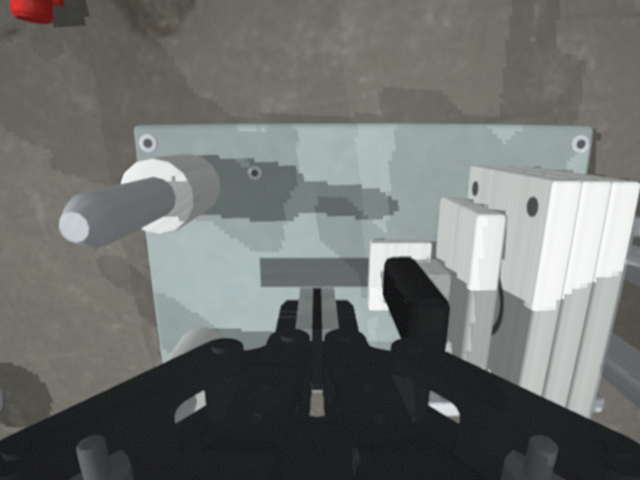

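View pics/s10.png

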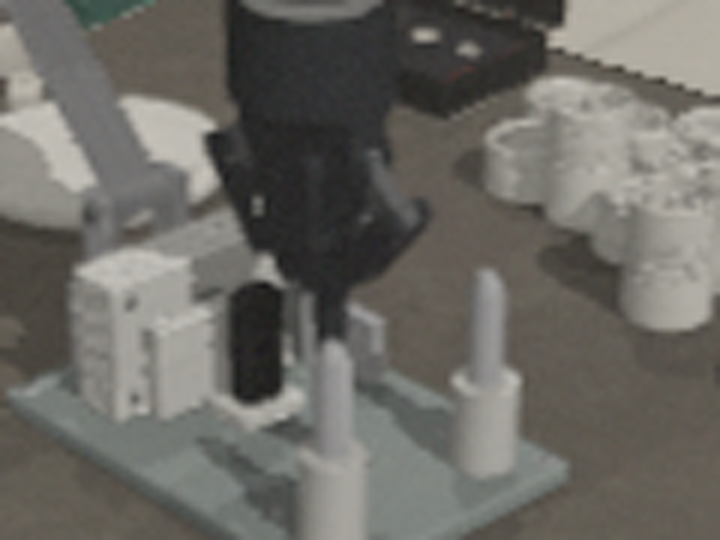

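Emit:
step_arm(
  slide=[
    [0, 0.006, 0],
    [0, 0.012, 0],
    [0, 0.017, 0],
    [0, 0.019, 0],
    [0, 0.0205, 0],
    [0, 0.022, 0],
    [0, 0.0235, 0],
    [0, 0.025, 0],
    [0, 0.025, 0],
  ],
  dr=[
    [0, 0, 0],
    [0, 0, 0],
    [0, 0, 0],
    [0, 0, 0],
    [0, 0, 0],
    [0, 0, 0],
    [0, 0, 0],
    [0, 0, 0],
    [0, 0, 0],
  ],
)

```text
time_s: 14.77
position: [0.5664, -0.0027, 0.2316]
ee_rot: [[-0.988, 0.157, -0.0], [0.157, 0.988, -0.003], [-0.0, -0.003, -1.0]]
contact_force: [-2.9, -17.3, 8.7]
gripper_width: -0.0003
```

Run:
```python
from h import *
s=st(); print(w2c(s['position']), -s['contact_force'][0]*np.sin(TH)+s['contact_force'][1]*np.cos(TH))
```

```text
t 14.77 p [ 0.5664 -0.0027  0.2316] w -0.0003 F [ -2.9 -17.3   8.7]
[[-0.988  0.157 -0.   ]
 [ 0.157  0.988 -0.003]
 [-0.    -0.003 -1.   ]]
[[ 0.00074169 -0.02287585  0.23159003]] -17.495608356143215
```

Emit:
step_arm(
  slide=[
    [0, 0.0015, 0],
    [0, 0.003, 0],
    [0, 0.003, 0],
    [0, 0.003, 0],
  ],
  dr=[
    [0, 0, 0],
    [0, 0, 0],
    [0, 0, 0],
    [0, 0, 0],
  ],
)

```text
time_s: 15.1
position: [0.5665, -0.002, 0.2316]
ee_rot: [[-0.987, 0.16, -0.001], [0.16, 0.987, -0.005], [0.0, -0.005, -1.0]]
contact_force: [-6.1, -31.2, 11.9]
gripper_width: -0.0001
```

Run:
```python
from h import *
s=st(); print(w2c(s['position']), -s['contact_force'][0]*np.sin(TH)+s['contact_force'][1]*np.cos(TH))
```

```text
t 15.1 p [ 0.5665 -0.002   0.2316] w -0.0001 F [ -6.1 -31.2  11.9]
[[-0.987  0.16  -0.001]
 [ 0.16   0.987 -0.005]
 [ 0.    -0.005 -1.   ]]
[[ 0.00071851 -0.02219446  0.23157594]] -31.792515622320632
```

Run:
```python
from h import *
s=st(); delta(c2w(0,.17,.56),Rz(TH+np.pi/2))
```

```text
t 15.1 p [ 0.5665 -0.002   0.2316] w -0.0001 F [ -6.1 -31.2  11.9]
[[-0.987  0.16  -0.001]
 [ 0.16   0.987 -0.005]
 [ 0.    -0.005 -1.   ]]
slide [ 0.0018  0.1905 -0.3294] dr [-0.0052 -0.0001 -0.0056]
```

Emit:
step_arm(
  slide=[
    [0, -0.01, 0],
    [0, -0.02, 0],
    [0, -0.02, -0.03],
    [0, -0.02, -0.065],
    [0, -0.02, -0.1],
    [0, -0.02, -0.14],
    [0, 0, -0.175],
    [0, 0.02, -0.21],
    [0, 0.04, -0.245],
    [0, 0.06, -0.275],
    [0, 0.08, -0.305],
    [0, 0.11, -0.325],
    [0, 0.14, -0.33],
    [0, 0.17, -0.33],
    [0, 0.19, -0.33],
    [0, 0.19, -0.33],
    [0, 0.19, -0.33],
  ],
  dr=[
    [0, 0, 0],
    [0, 0, 0],
    [0, 0, 0],
    [0, 0, 0],
    [0, 0, 0],
    [0, 0, 0],
    [0, 0, 0],
    [0, 0, 0],
    [0, 0, 0],
    [0, 0, 0],
    [0, 0, 0],
    [0, 0, 0],
    [0, 0, 0],
    [0, 0, 0],
    [0, 0, 0],
    [0, 0, 0],
    [0, 0, 0],
  ],
)

```text
time_s: 16.52
position: [0.5964, 0.192, 0.5607]
ee_rot: [[-0.988, 0.152, -0.001], [0.152, 0.988, -0.0], [0.001, -0.0, -1.0]]
contact_force: [0.0, -1.0, 0.5]
gripper_width: -0.0
```

Run:
```python
from h import *
s=st(); print(w2c(s['position']))
c=shot('wrist','w11.png')
```

```text
t 16.52 p [0.5964 0.192  0.5607] w -0.0 F [ 0.  -1.   0.5]
[[-0.988  0.152 -0.001]
 [ 0.152  0.988 -0.   ]
 [ 0.001 -0.    -1.   ]]
[[3.28135667e-04 1.74125212e-01 5.60670405e-01]]
```

View pics/w11.png

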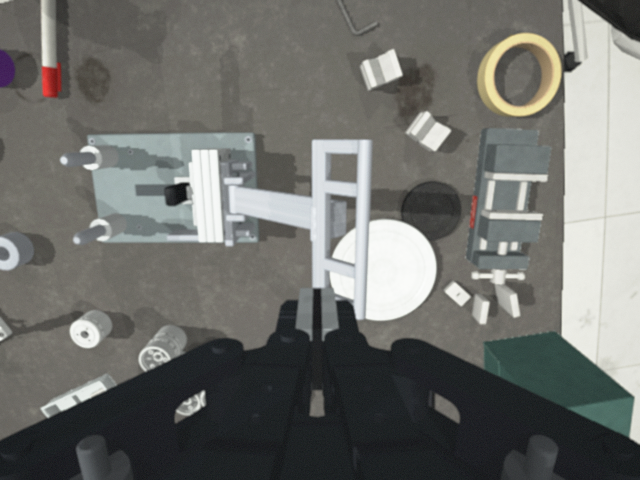

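Run:
```python
from h import *
c=load('wrist'); save(c,'w11a.png',(300,130,400,330),4); save(c,'w11k.png',(160,140,260,250),7); P=cloud(c)
for u,v in [(363,205),(363,215),(362,225),(361,235),(361,245),(364,160),(359,300),(322,160),(320,200),(319,225),(318,250),(338,215),(342,188),(340,265),(270,205)]:
    w=P[v-1:v+2,u-1:u+2].reshape(-1,3); print((u,v),np.round(w2c(w[np.argmax(w[:,2])])[0],4))
```

```text
(363, 205) [-0.0225  0.2058  0.2675]
(363, 215) [-0.0148  0.2061  0.2677]
(362, 225) [-0.0076  0.2063  0.2675]
(361, 235) [-0.001   0.2058  0.2675]
(361, 245) [0.0061 0.2067 0.2683]
(364, 160) [-0.0526  0.2055  0.2681]
(359, 300) [0.0488 0.2067 0.2677]
(322, 160) [-0.0517  0.179   0.2391]
(320, 200) [-0.0212  0.1769  0.2373]
(319, 225) [-0.0003  0.177   0.2358]
(318, 250) [0.0205 0.1755 0.2349]
(338, 215) [-0.0043  0.1914  0.2154]
(342, 188) [-0.0323  0.1921  0.2513]
(340, 265) [0.0267 0.1931 0.2517]
(270, 205) [-0.0009  0.1281  0.1471]
```

View pics/w11a.png

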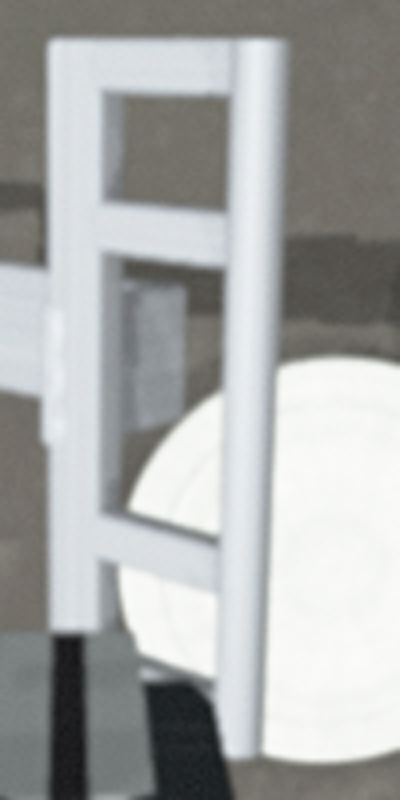

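View pics/w11k.png

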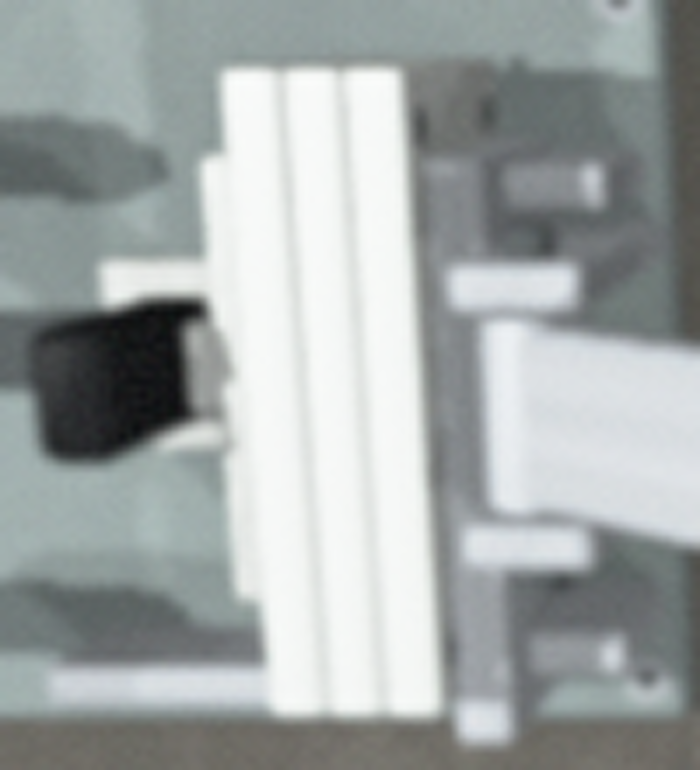

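Run:
```python
from h import *
s=st(); delta(c2w(-.002,.206,.4217),Rz(TH+np.pi/2))
```

```text
t 16.57 p [0.5965 0.1906 0.5609] w -0.0003 F [-0.2 -0.3  0. ]
[[-0.988  0.154 -0.001]
 [ 0.154  0.988 -0.   ]
 [ 0.001 -0.001 -1.   ]]
slide [0.0026 0.0333 0.1392] dr [-0.0006 -0.0006  0.    ]
```

Emit:
step_arm(
  slide=[
    [0.001, 0.015, 0.0],
    [0.0026, 0.0333, 0.01],
    [0.0026, 0.0333, 0.04],
    [0.0026, 0.0333, 0.07],
    [0.0026, 0.0333, 0.085],
    [0.0026, 0.0333, 0.09],
    [0.0026, 0.0333, 0.09],
  ],
  dr=[
    [0, 0, 0],
    [0, 0, 0],
    [0, 0, 0],
    [0, 0, 0],
    [0, 0, 0],
    [0, 0, 0],
    [0, 0, 0],
  ],
  grip=0.02,
)

```text
time_s: 17.15
position: [0.5989, 0.2244, 0.4698]
ee_rot: [[-0.988, 0.155, -0.002], [0.155, 0.988, -0.001], [0.002, -0.001, -1.0]]
contact_force: [-0.2, -0.6, 1.2]
gripper_width: 0.0199
```

Run:
```python
from h import *
s=st(); print(w2c(s['position'])); delta(c2w(-.002,.206,.4217),Rz(TH+np.pi/2))
c=shot('wrist','w12.png')
P=cloud(c)
```

```text
t 17.15 p [0.5989 0.2244 0.4698] w 0.0199 F [-0.2 -0.6  1.2]
[[-0.988  0.155 -0.002]
 [ 0.155  0.988 -0.001]
 [ 0.002 -0.001 -1.   ]]
[[-0.00220835  0.20656326  0.46975973]]
slide [-0.0003 -0.0005  0.0481] dr [-0.0014 -0.0019 -0.0004]
```

View pics/w12.png

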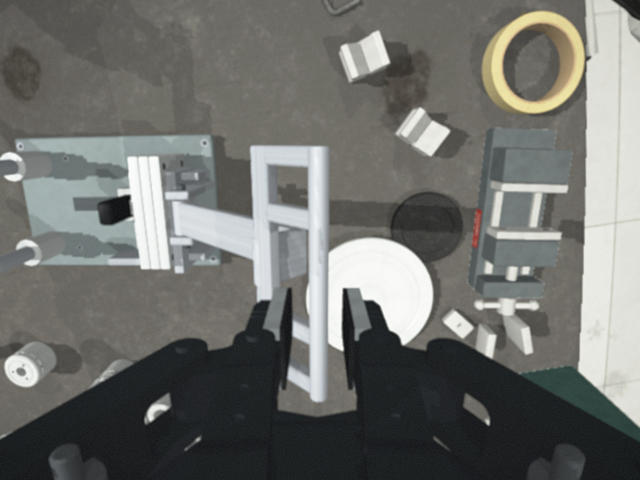

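Emit:
step_arm(
  slide=[
    [0, -0.0003, 0.015],
    [0, -0.0003, 0.03],
    [0, -0.0003, 0.042],
    [0, -0.0003, 0.048],
    [0, -0.0003, 0.048],
    [0, -0.0003, 0.048],
  ],
  dr=[
    [0, 0, 0],
    [0, 0, 0],
    [0, 0, 0],
    [0, 0, 0],
    [0, 0, 0],
    [0, 0, 0],
  ],
)

```text
time_s: 17.7
position: [0.5992, 0.2238, 0.4239]
ee_rot: [[-0.988, 0.155, 0.0], [0.155, 0.988, 0.0], [-0.0, 0.0, -1.0]]
contact_force: [-0.1, 0.6, -0.1]
gripper_width: 0.0199
```

Emit:
step_arm(
  slide=[
    [0, 0, 0],
    [0, 0, 0],
    [0, 0, 0],
    [0, 0, 0],
    [0, 0, 0],
  ],
  dr=[
    [0, 0, 0],
    [0, 0, 0],
    [0, 0, 0],
    [0, 0, 0],
    [0, 0, 0],
  ],
  grip=0.0,
)

```text
time_s: 18.12
position: [0.5993, 0.2241, 0.4244]
ee_rot: [[-0.988, 0.154, 0.002], [0.154, 0.988, 0.001], [-0.001, 0.001, -1.0]]
contact_force: [0.6, 1.9, 6.7]
gripper_width: 0.0072
```

Run:
```python
from h import *
s=st(); p=w2c(s['position'])[0]; print(p)
# arc table from bar=(.206,.2627)
b=np.array([.206,.2627]); h=np.array([.082,.092]); v=b-h; print(np.linalg.norm(v),np.rad2deg(np.arctan2(v[1],v[0])))
for a in range(0,137,4):
    t=np.deg2rad(a); R=np.array([[np.cos(t),-np.sin(t)],[np.sin(t),np.cos(t)]]); d=R@v-v; print(a,'[0, %.3f, %.3f]'%(d[0],-d[1]), end=', ')
```

```text
t 18.12 p [0.5993 0.2241 0.4244] w 0.0072 F [0.6 1.9 6.7]
[[-0.988  0.154  0.002]
 [ 0.154  0.988  0.001]
 [-0.001  0.001 -1.   ]]
[-0.00175282  0.20630389  0.42440857]
0.21098457289574513 54.004571848796004
0 [0, 0.000, -0.000], 4 [0, -0.012, -0.008], 8 [0, -0.025, -0.016], 12 [0, -0.038, -0.022], 16 [0, -0.052, -0.028], 20 [0, -0.066, -0.032], 24 [0, -0.080, -0.036], 28 [0, -0.095, -0.038], 32 [0, -0.109, -0.040], 36 [0, -0.124, -0.040], 40 [0, -0.139, -0.040], 44 [0, -0.153, -0.038], 48 [0, -0.168, -0.036], 52 [0, -0.182, -0.032], 56 [0, -0.196, -0.028], 60 [0, -0.210, -0.022], 64 [0, -0.223, -0.016], 68 [0, -0.236, -0.008], 72 [0, -0.248, 0.000], 76 [0, -0.260, 0.009], 80 [0, -0.271, 0.019], 84 [0, -0.281, 0.030], 88 [0, -0.290, 0.041], 92 [0, -0.299, 0.053], 96 [0, -0.307, 0.065], 100 [0, -0.314, 0.078], 104 [0, -0.320, 0.092], 108 [0, -0.325, 0.106], 112 [0, -0.329, 0.120], 116 [0, -0.332, 0.134], 120 [0, -0.334, 0.149], 124 [0, -0.335, 0.163], 128 [0, -0.335, 0.178], 132 [0, -0.334, 0.193], 136 [0, -0.332, 0.207],
```

Run:
```python
from h import *
c=shot('wrist','w13.png',(220,230,420,380),4)
c=shot('side','d13.png',(240,180,380,285),5)
```

```text
(no output)
```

View pics/w13.png

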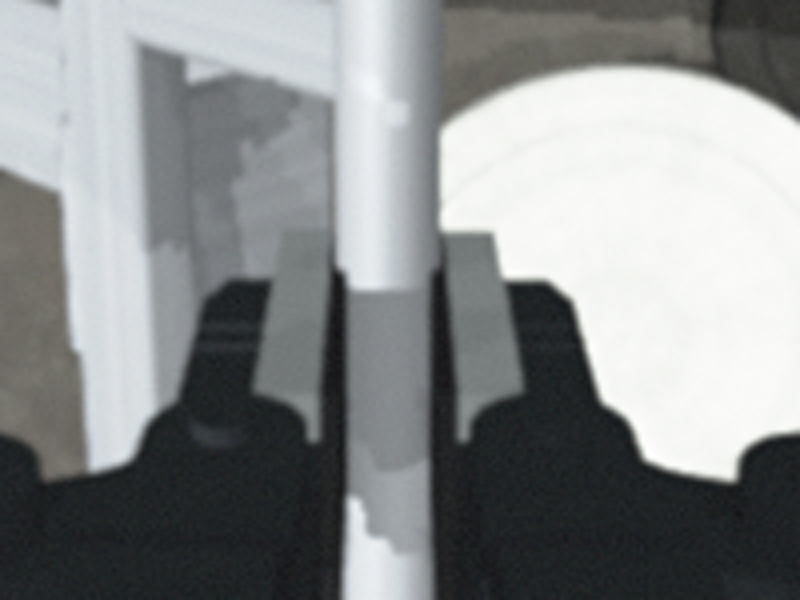

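View pics/d13.png

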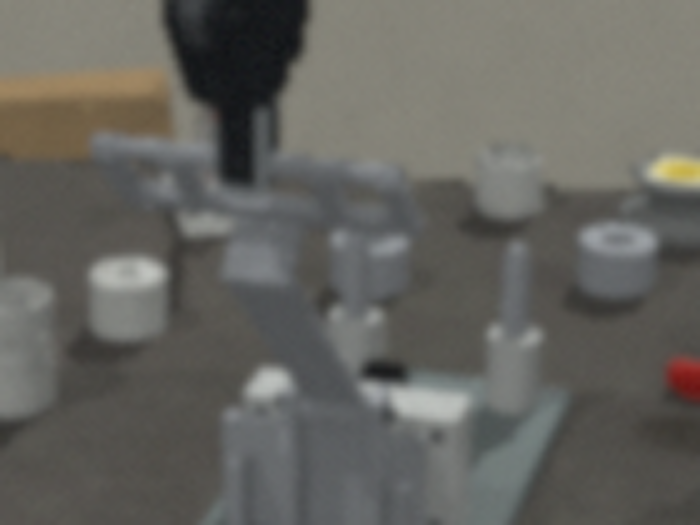

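Emit:
step_arm(
  slide=[
    [0, -0.006, -0.004],
    [0, -0.012, -0.008],
    [0, -0.025, -0.016],
    [0, -0.038, -0.022],
    [0, -0.052, -0.028],
    [0, -0.066, -0.032],
    [0, -0.08, -0.036],
    [0, -0.095, -0.038],
    [0, -0.109, -0.04],
    [0, -0.124, -0.04],
    [0, -0.139, -0.04],
    [0, -0.139, -0.04],
  ],
  dr=[
    [0, 0, 0],
    [0, 0, 0],
    [0, 0, 0],
    [0, 0, 0],
    [0, 0, 0],
    [0, 0, 0],
    [0, 0, 0],
    [0, 0, 0],
    [0, 0, 0],
    [0, 0, 0],
    [0, 0, 0],
    [0, 0, 0],
  ],
)

```text
time_s: 19.22
position: [0.5775, 0.0835, 0.4641]
ee_rot: [[-0.987, 0.158, 0.002], [0.158, 0.987, -0.0], [-0.002, 0.0, -1.0]]
contact_force: [2.8, -2.8, 2.8]
gripper_width: 0.0075
```

Run:
```python
from h import *
s=st(); p=w2c(s['position'])[0]; print(p)
c=shot('wrist','w14.png',(160,130,480,370),2.5)
c=shot('side','d14.png',(240,150,380,255),5)
```

```text
t 19.22 p [0.5775 0.0835 0.4641] w 0.0075 F [ 2.8 -2.8  2.8]
[[-0.987  0.158  0.002]
 [ 0.158  0.987 -0.   ]
 [-0.002  0.    -1.   ]]
[-0.00156061  0.06406522  0.4640518 ]
```

View pics/w14.png

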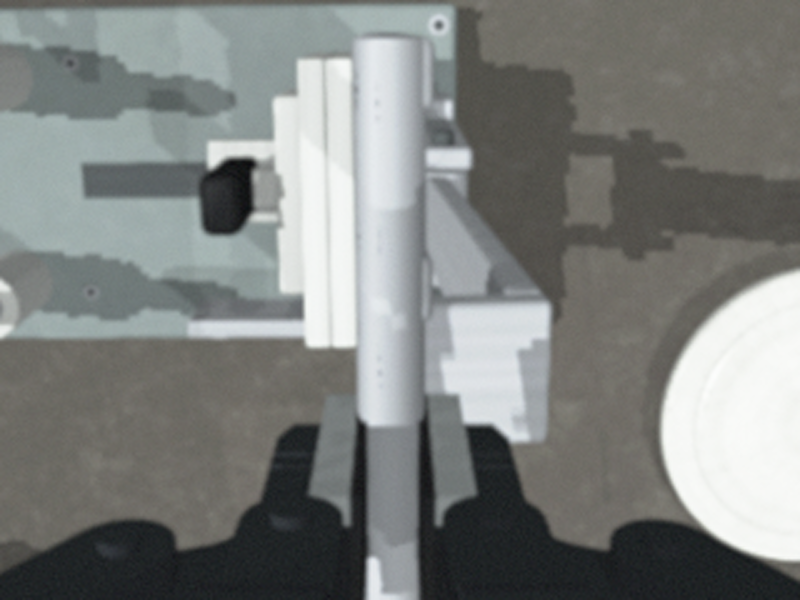

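View pics/d14.png

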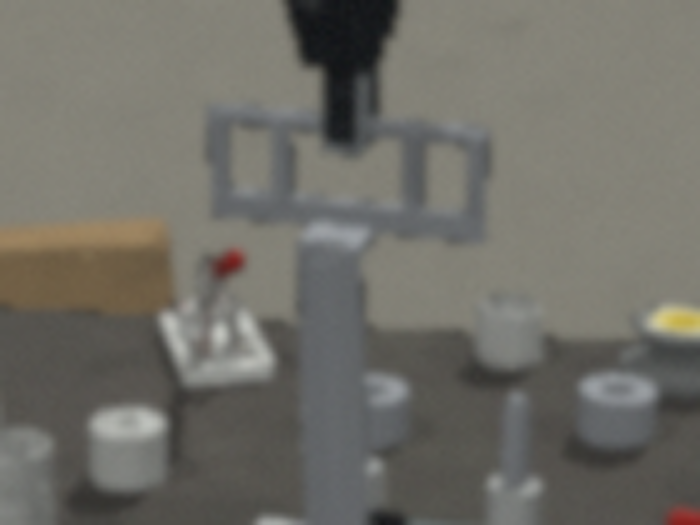

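Emit:
step_arm(
  slide=[
    [0, -0.014, 0.002],
    [0, -0.029, 0.004],
    [0, -0.043, 0.008],
    [0, -0.057, 0.012],
    [0, -0.071, 0.018],
    [0, -0.084, 0.024],
    [0, -0.097, 0.032],
    [0, -0.109, 0.04],
    [0, -0.121, 0.049],
    [0, -0.132, 0.059],
    [0, -0.142, 0.07],
    [0, -0.151, 0.081],
    [0, -0.16, 0.093],
    [0, -0.168, 0.105],
    [0, -0.175, 0.118],
    [0, -0.181, 0.132],
    [0, -0.186, 0.146],
    [0, -0.186, 0.146],
  ],
  dr=[
    [0, 0, 0],
    [0, 0, 0],
    [0, 0, 0],
    [0, 0, 0],
    [0, 0, 0],
    [0, 0, 0],
    [0, 0, 0],
    [0, 0, 0],
    [0, 0, 0],
    [0, 0, 0],
    [0, 0, 0],
    [0, 0, 0],
    [0, 0, 0],
    [0, 0, 0],
    [0, 0, 0],
    [0, 0, 0],
    [0, 0, 0],
    [0, 0, 0],
  ],
)

```text
time_s: 20.82
position: [0.5494, -0.0976, 0.3155]
ee_rot: [[-0.988, 0.155, 0.001], [0.155, 0.988, -0.001], [-0.001, -0.001, -1.0]]
contact_force: [8.4, -3.7, -4.1]
gripper_width: 0.0076
```

Run:
```python
from h import *
s=st(); p=w2c(s['position'])[0]; print(p)
c=shot('wrist','w15.png',(160,130,480,370),2.5)
c=shot('scene','s15.png',(240,130,400,290),3.75)
```

```text
t 20.82 p [ 0.5494 -0.0976  0.3155] w 0.0076 F [ 8.4 -3.7 -4.1]
[[-0.988  0.155  0.001]
 [ 0.155  0.988 -0.001]
 [-0.001 -0.001 -1.   ]]
[-0.00140429 -0.1192931   0.31549384]
```

View pics/w15.png

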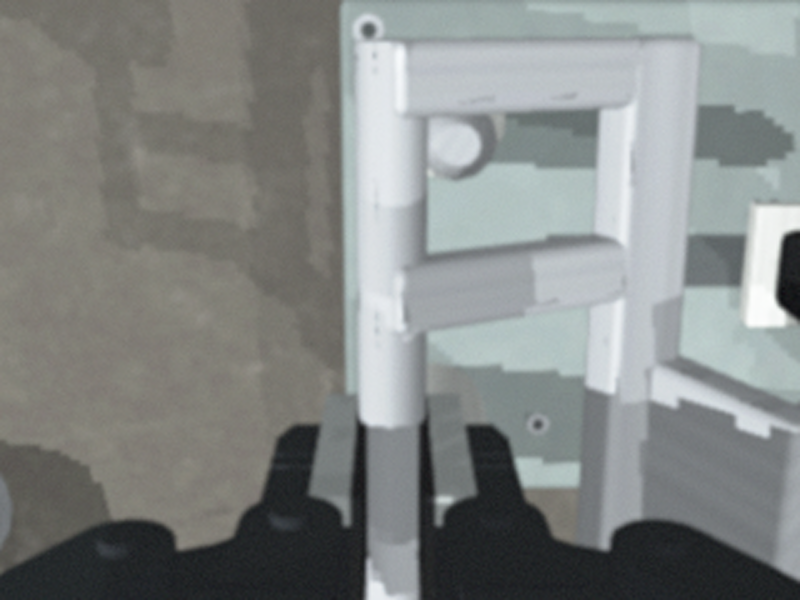

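View pics/s15.png

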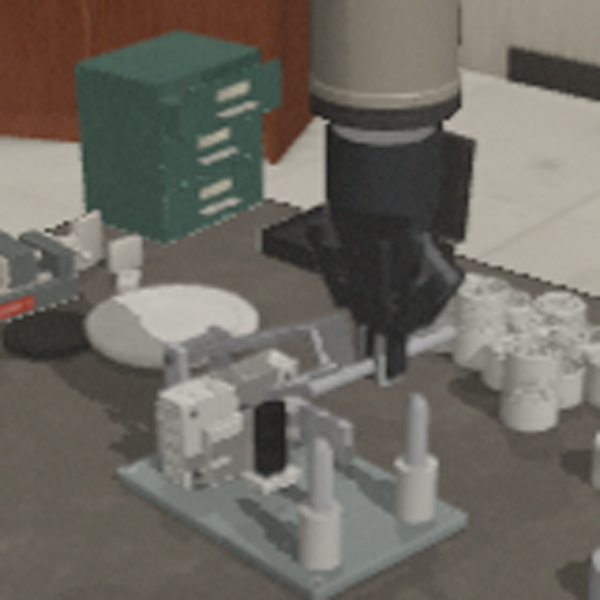

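Emit:
step_arm(
  slide=[
    [0, -0.004, 0.014],
    [0, -0.007, 0.028],
    [0, -0.009, 0.043],
    [0, -0.01, 0.057],
    [0, -0.01, 0.072],
    [0, -0.009, 0.083],
    [0, -0.008, 0.09],
    [0, -0.008, 0.09],
  ],
  dr=[
    [0, 0, 0],
    [0, 0, 0],
    [0, 0, 0],
    [0, 0, 0],
    [0, 0, 0],
    [0, 0, 0],
    [0, 0, 0],
    [0, 0, 0],
  ],
)

```text
time_s: 21.58
position: [0.5477, -0.105, 0.2258]
ee_rot: [[-0.988, 0.154, -0.001], [0.154, 0.988, -0.001], [0.001, -0.001, -1.0]]
contact_force: [3.3, -5.2, -4.5]
gripper_width: 0.0074
```

Run:
```python
from h import *
s=st(); p=w2c(s['position'])[0]; print(p)
c=shot('wrist','w16.png',(160,130,480,370),2.5)
c=shot('scene','s16.png',(240,130,400,290),3.75)
```

```text
t 21.58 p [ 0.5477 -0.105   0.2258] w 0.0074 F [ 3.3 -5.2 -4.5]
[[-0.988  0.154 -0.001]
 [ 0.154  0.988 -0.001]
 [ 0.001 -0.001 -1.   ]]
[-0.00193285 -0.12678255  0.22581693]
```

View pics/w16.png

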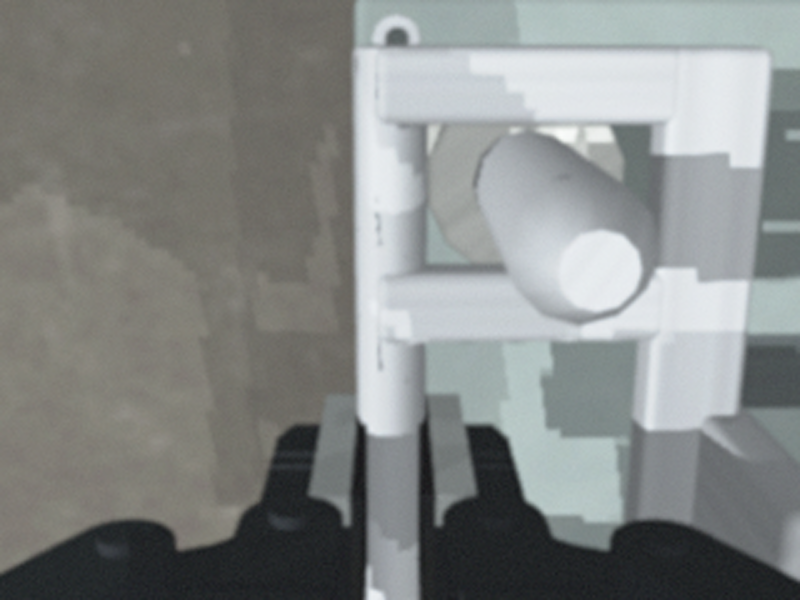

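View pics/s16.png

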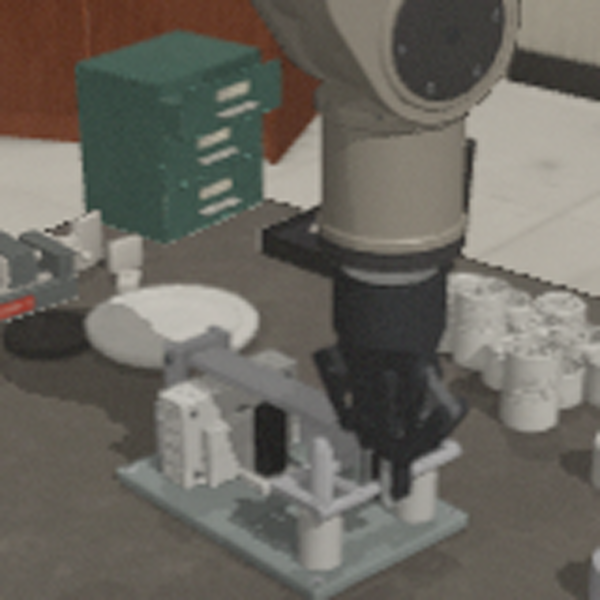

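Emit:
step_arm(
  slide=[
    [0, 0.0005, 0.003],
    [0, 0.001, 0.005],
    [0, 0.001, 0.007],
    [0, 0.001, 0.008],
    [0, 0.001, 0.008],
  ],
  dr=[
    [0, 0, 0],
    [0, 0, 0],
    [0, 0, 0],
    [0, 0, 0],
    [0, 0, 0],
  ],
)

```text
time_s: 22.1
position: [0.548, -0.1042, 0.2189]
ee_rot: [[-0.988, 0.155, 0.0], [0.155, 0.988, -0.001], [-0.0, -0.0, -1.0]]
contact_force: [4.4, -5.2, -3.6]
gripper_width: 0.0076
```

Run:
```python
from h import *
s=st(); p=w2c(s['position'])[0]; print(p)
```

```text
t 22.1 p [ 0.548  -0.1042  0.2189] w 0.0076 F [ 4.4 -5.2 -3.6]
[[-0.988  0.155  0.   ]
 [ 0.155  0.988 -0.001]
 [-0.    -0.    -1.   ]]
[-0.00181207 -0.12601555  0.2189353 ]
```

Emit:
step_arm(
  slide=[
    [0, 0, 0.0015],
    [0, 0, 0.003],
    [0, 0, 0.004],
    [0, 0, 0.004],
  ],
  dr=[
    [0, 0, 0],
    [0, 0, 0],
    [0, 0, 0],
    [0, 0, 0],
  ],
)

```text
time_s: 22.43
position: [0.5481, -0.1044, 0.2176]
ee_rot: [[-0.988, 0.155, 0.001], [0.155, 0.988, 0.001], [-0.001, 0.001, -1.0]]
contact_force: [-16.5, 0.2, 57.7]
gripper_width: 0.0076
```

Run:
```python
from h import *
s=st(); p=w2c(s['position'])[0]; print(p)
c=shot('wrist','w17.png',(160,130,480,370),2.5)
```

```text
t 22.43 p [ 0.5481 -0.1044  0.2176] w 0.0076 F [-16.5   0.2  57.7]
[[-0.988  0.155  0.001]
 [ 0.155  0.988  0.001]
 [-0.001  0.001 -1.   ]]
[-0.00170036 -0.12617281  0.21762799]
```

View pics/w17.png

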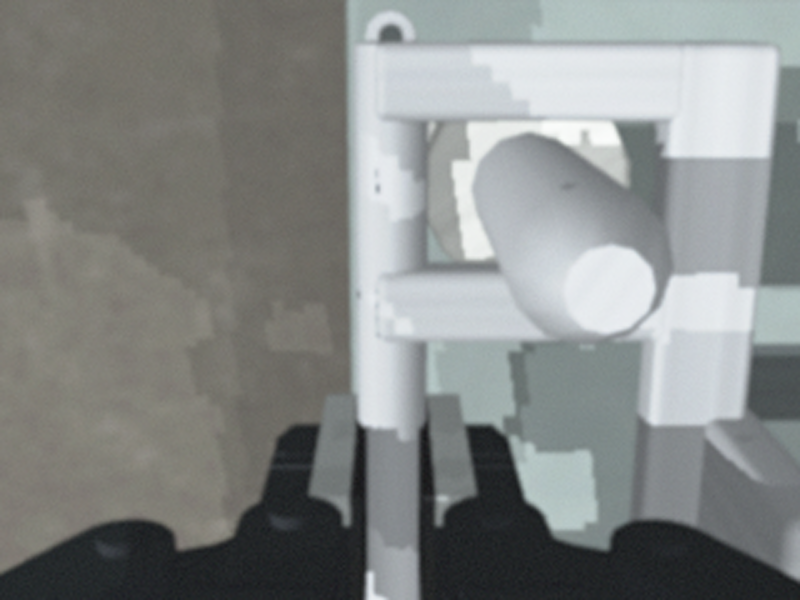

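Emit:
step_arm(
  slide=[
    [0, 0, -0.002],
    [0, 0, -0.0035],
    [0, 0, -0.0035],
    [0, 0, -0.0035],
  ],
  dr=[
    [0, 0, 0],
    [0, 0, 0],
    [0, 0, 0],
    [0, 0, 0],
  ],
)

```text
time_s: 22.82
position: [0.548, -0.1042, 0.2188]
ee_rot: [[-0.988, 0.155, 0.001], [0.155, 0.988, -0.0], [-0.001, -0.0, -1.0]]
contact_force: [2.2, -4.2, 0.2]
gripper_width: 0.0071
```

Emit:
step_arm(
  slide=[
    [0, 0, 0],
    [0, 0, 0],
    [0, 0, 0],
    [0, 0, -0.02],
    [0, 0, -0.05],
    [0, 0, -0.08],
    [0, 0, -0.115],
    [0, 0, -0.15],
    [0, 0, -0.185],
    [0, 0.02, -0.22],
    [0, 0.04, -0.24],
    [0, 0.04, -0.24],
    [0, 0.04, -0.24],
  ],
  dr=[
    [0, 0, 0],
    [0, 0, 0],
    [0, 0, 0],
    [0, 0, 0],
    [0, 0, 0],
    [0, 0, 0],
    [0, 0, 0],
    [0, 0, 0],
    [0, 0, 0],
    [0, 0, 0],
    [0, 0, 0],
    [0, 0, 0],
    [0, 0, 0],
  ],
  grip=0.022,
)

```text
time_s: 23.9
position: [0.554, -0.0634, 0.4597]
ee_rot: [[-0.988, 0.152, 0.002], [0.152, 0.988, 0.001], [-0.002, 0.001, -1.0]]
contact_force: [0.0, -0.2, -1.6]
gripper_width: 0.0218
```

Run:
```python
from h import *
s=st(); p=w2c(s['position'])[0]; print(p)
c=shot('wrist','w18.png')
P=cloud(c)
for q in [(0,-.126,.063),(-.046,-.107,.107),(.046,-.107,.107),(0,0,.093),(0,-.06,.093),(0,-.085,.064),(-.046,-.09,.064),(-.046,-.126,.064),(0,.04,.093)]:
    u,v=proj(c,c2w(*q))[0]; 
    if 0<=u<639 and 0<=v<479: print(q,np.round((u,v)),np.round(w2c(P[int(round(v)),int(round(u))])[0],4))
```

```text
t 23.9 p [ 0.554  -0.0634  0.4597] w 0.0218 F [ 0.  -0.2 -1.6]
[[-0.988  0.152  0.002]
 [ 0.152  0.988  0.001]
 [-0.002  0.001 -1.   ]]
[-0.00212089 -0.08471693  0.45968084]
(0, -0.126, 0.063) [273. 211.] [-0.0005 -0.1263  0.0638]
(-0.046, -0.107, 0.107) [289. 167.] [-0.0458 -0.1071  0.1067]
(0.046, -0.107, 0.107) [291. 271.] [ 0.0454 -0.1068  0.1078]
(0, 0, 0.093) [410. 218.] [ 0.     -0.0001  0.0935]
(0, -0.06, 0.093) [343. 218.] [ 0.0001 -0.0604  0.0939]
(0, -0.085, 0.064) [316. 212.] [ 0.0004 -0.0845  0.0644]
(-0.046, -0.09, 0.064) [310. 163.] [-0.043  -0.091   0.0113]
(-0.046, -0.126, 0.064) [272. 163.] [-0.0463 -0.1259  0.0641]
(0, 0.04, 0.093) [454. 218.] [-0.0004  0.0395  0.0947]
```

View pics/w18.png

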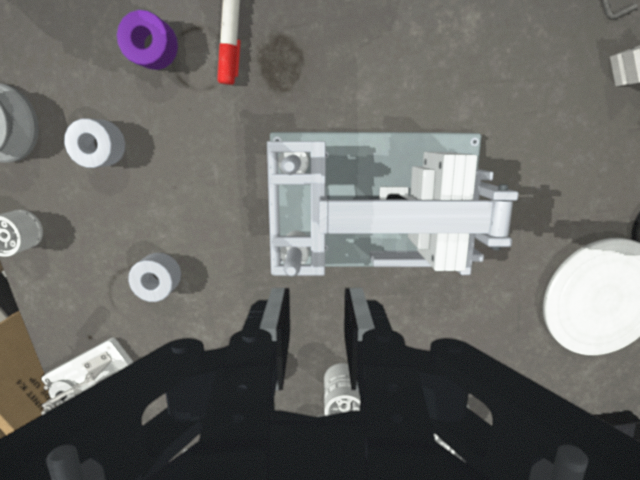

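Run:
```python
from h import *
delta(c2w(-.001,-.126,.240),Rz(TH+np.pi/2))
```

```text
slide [-0.0014 -0.0403  0.2186] dr [ 0.0001 -0.0003  0.0007]
```

Emit:
step_arm(
  slide=[
    [0, -0.025, 0.01],
    [0, -0.04, 0.03],
    [0, -0.04, 0.065],
    [0, -0.04, 0.1],
    [0, -0.04, 0.135],
    [0, -0.04, 0.17],
    [0, -0.04, 0.2],
    [0, -0.04, 0.215],
    [0, -0.04, 0.2186],
    [0, -0.04, 0.222],
    [0, -0.04, 0.225],
    [0, -0.04, 0.225],
  ],
  dr=[
    [0, 0, 0],
    [0, 0, 0],
    [0, 0, 0],
    [0, 0, 0],
    [0, 0, 0],
    [0, 0, 0],
    [0, 0, 0],
    [0, 0, 0],
    [0, 0, 0],
    [0, 0, 0],
    [0, 0, 0],
    [0, 0, 0],
  ],
  grip=0.0,
)

```text
time_s: 24.95
position: [0.5463, -0.1053, 0.2356]
ee_rot: [[-0.988, 0.156, -0.003], [0.156, 0.988, 0.001], [0.004, 0.001, -1.0]]
contact_force: [-23.3, 4.3, 44.5]
gripper_width: -0.0001
```

Run:
```python
from h import *
s=st(); p=w2c(s['position'])[0]; print(p)
```

```text
t 24.95 p [ 0.5463 -0.1053  0.2356] w -0.0001 F [-23.3   4.3  44.5]
[[-0.988  0.156 -0.003]
 [ 0.156  0.988  0.001]
 [ 0.004  0.001 -1.   ]]
[-0.00327401 -0.12728023  0.23555474]
```

Emit:
step_arm(
  slide=[
    [0, 0, -0.01],
    [0, 0, -0.04],
    [0, 0, -0.08],
    [0, 0, -0.12],
    [0, 0, -0.15],
  ],
  dr=[
    [0, 0, 0],
    [0, 0, 0],
    [0, 0, 0],
    [0, 0, 0],
    [0, 0, 0],
  ],
  grip=0.07,
)

```text
time_s: 25.37
position: [0.5474, -0.1053, 0.3875]
ee_rot: [[-0.988, 0.156, 0.002], [0.156, 0.988, -0.0], [-0.002, -0.0, -1.0]]
contact_force: [0.5, -0.5, 0.6]
gripper_width: 0.0605
```

Run:
```python
from h import *
c=shot('wrist','w19.png')
P=cloud(c); s=st()
z=P[...,2]; im=c['color'].astype(int)
m=((z>.026)&(z<.038)).astype(np.uint8)
n,l,stt,ce=cv2.connectedComponentsWithStats(m)
for i in range(1,n):
    if stt[i,4]>150:
        q=P[l==i]; (cx,cy),r=cv2.minEnclosingCircle(q[:,:2].astype(np.float32)); print(np.round(ce[i]),stt[i,4],np.round([cx,cy,r],4),im[l==i].mean(0).round())
```

```text
t 25.42 p [ 0.5486 -0.1058  0.3924] w 0.0675 F [ 3.1 -0.3  7.5]
[[-0.988  0.157  0.008]
 [ 0.157  0.988 -0.   ]
 [-0.008  0.001 -1.   ]]
[156.  23.] 2158 [ 0.3679 -0.204   0.0254] [127.  68. 168.]
[ 90. 145.] 2424 [ 0.4556 -0.2852  0.0255] [202. 206. 209.]
[490. 184.] 379 [0.541  0.0462 0.0254] [179. 183. 181.]
[  8. 255.] 480 [ 0.5362 -0.4009  0.0207] [147. 149. 145.]
[461. 278.] 349 [0.623  0.0151 0.0279] [123. 127. 129.]
[165. 308.] 1797 [ 0.6114 -0.2605  0.0254] [196. 201. 204.]
[280. 405.] 436 [ 0.7429 -0.1751  0.0218] [185. 188. 184.]
[480. 457.] 278 [0.8429 0.0299 0.0193] [156. 159. 155.]
```

View pics/w19.png

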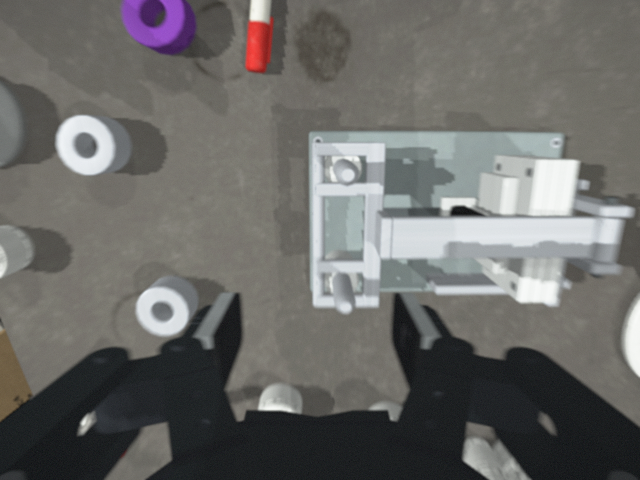

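Run:
```python
from h import *
c=load('wrist'); save(c,'w19c.png',(40,100,240,340),2.5)
delta([.6114,-.2605,.36],Rz(TH+np.pi/2),(np.array([.5474,-.1055,.3887]),Rz(TH+np.pi/2)))
```

```text
slide [-0.0871 -0.1433  0.0287] dr [0. 0. 0.]
```

View pics/w19c.png

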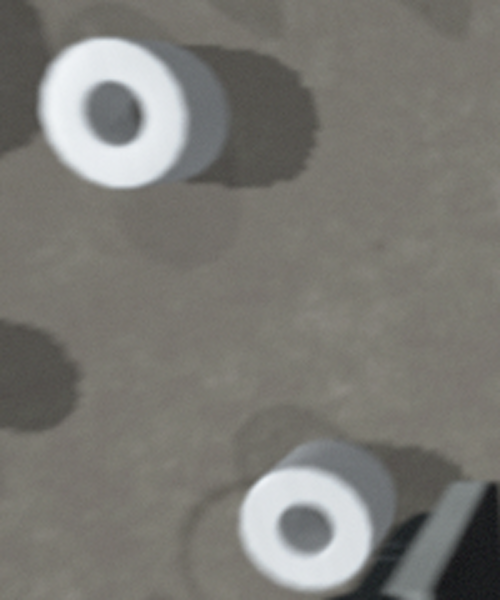

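The crop confirms two plain grey steel rings with through-bores at (90,145) and (165,308). They are the collars; the purple ring at (156,23) and the white housings with bolt holes are not.

Emit:
step_arm(
  slide=[
    [-0.015, -0.025, 0],
    [-0.03, -0.05, 0],
    [-0.045, -0.075, 0.005],
    [-0.06, -0.1, 0.01],
    [-0.075, -0.125, 0.02],
    [-0.087, -0.143, 0.029],
    [-0.087, -0.143, 0.029],
    [-0.087, -0.143, 0.029],
    [-0.087, -0.143, 0.029],
  ],
  dr=[
    [0, 0, 0],
    [0, 0, 0],
    [0, 0, 0],
    [0, 0, 0],
    [0, 0, 0],
    [0, 0, 0],
    [0, 0, 0],
    [0, 0, 0],
    [0, 0, 0],
  ],
)

```text
time_s: 26.17
position: [0.6112, -0.2589, 0.3551]
ee_rot: [[-0.988, 0.155, -0.0], [0.155, 0.988, 0.0], [0.0, 0.0, -1.0]]
contact_force: [0.0, -0.2, -0.2]
gripper_width: 0.07
```

```bash
cat >> h.py <<'E'
def rings(c,zlo=.026,zhi=.038):
    P=cloud(c); z=P[...,2]; m=((z>zlo)&(z<zhi)).astype(np.uint8)
    n,l,stt,ce=cv2.connectedComponentsWithStats(m)
    for i in range(1,n):
        if stt[i,4]>150:
            q=P[l==i]; (cx,cy),r=cv2.minEnclosingCircle(q[:,:2].astype(np.float32)); print(np.round(ce[i]),stt[i,4],np.round([cx,cy,r],4),c['color'][l==i].mean(0).round())
E
python3 - <<'E'
from h import *
s=st(); c=shot('wrist','w20.png'); rings(c)
E
```

```text
t 26.17 p [ 0.6112 -0.2589  0.3551] w 0.07 F [ 0.  -0.2 -0.2]
[[-0.988  0.155 -0.   ]
 [ 0.155  0.988  0.   ]
 [ 0.     0.    -1.   ]]
[244.  26.] 2754 [ 0.4568 -0.2857  0.025 ] [213. 218. 221.]
[523.  51.] 225 [ 0.5056 -0.0872  0.0115] [183. 187. 184.]
[104. 159.] 2122 [ 0.5338 -0.4107  0.0238] [191. 194. 190.]
[509. 177.] 188 [ 0.5968 -0.1015  0.0115] [193. 197. 194.]
[314. 226.] 2563 [ 0.6114 -0.2606  0.0251] [221. 225. 229.]
[413. 371.] 253 [ 0.752  -0.1925  0.0161] [241. 242. 239.]
[503. 445.] 302 [ 0.857  -0.1125  0.0174] [193. 196. 191.]
[517. 461.] 606 [ 0.8656 -0.0992  0.0208] [183. 186. 182.]
```

View pics/w20.png

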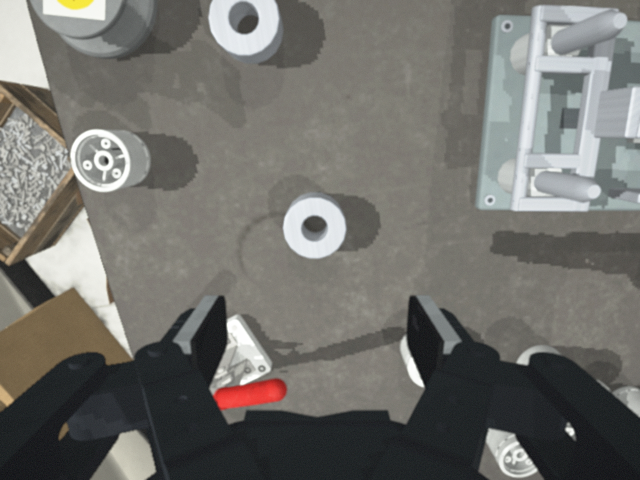

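Emit:
step_arm(
  slide=[
    [0, -0.0017, 0.03],
    [0, -0.0017, 0.065],
    [0, -0.0017, 0.1],
    [0, -0.0017, 0.13],
    [0, -0.0017, 0.155],
    [0, -0.0017, 0.17],
    [0, -0.0017, 0.178],
    [0, -0.0017, 0.178],
    [0, -0.0017, 0.178],
  ],
  dr=[
    [0, 0, 0],
    [0, 0, 0],
    [0, 0, 0],
    [0, 0, 0],
    [0, 0, 0],
    [0, 0, 0],
    [0, 0, 0],
    [0, 0, 0],
    [0, 0, 0],
  ],
)

```text
time_s: 26.97
position: [0.6117, -0.2607, 0.178]
ee_rot: [[-0.988, 0.154, 0.001], [0.154, 0.988, -0.0], [-0.001, -0.0, -1.0]]
contact_force: [0.2, -0.7, 0.6]
gripper_width: 0.07
```

Emit:
step_arm(
  slide=[
    [0, 0, 0],
    [0, 0, 0],
    [0, 0, 0],
    [0, 0, 0],
    [0, 0, 0],
    [0, 0, 0],
  ],
  dr=[
    [0, 0, 0],
    [0, 0, 0],
    [0, 0, 0],
    [0, 0, 0],
    [0, 0, 0],
    [0, 0, 0],
  ],
  grip=0.03,
)

```text
time_s: 27.47
position: [0.6118, -0.261, 0.1789]
ee_rot: [[-0.988, 0.155, 0.002], [0.155, 0.988, -0.0], [-0.003, -0.0, -1.0]]
contact_force: [-3.4, 0.8, 12.2]
gripper_width: 0.0485
```

Run:
```python
from h import *
s=st(); c=shot('wrist','w21.png')
```

```text
t 27.47 p [ 0.6118 -0.261   0.1789] w 0.0485 F [-3.4  0.8 12.2]
[[-0.988  0.155  0.002]
 [ 0.155  0.988 -0.   ]
 [-0.003 -0.    -1.   ]]
```

View pics/w21.png

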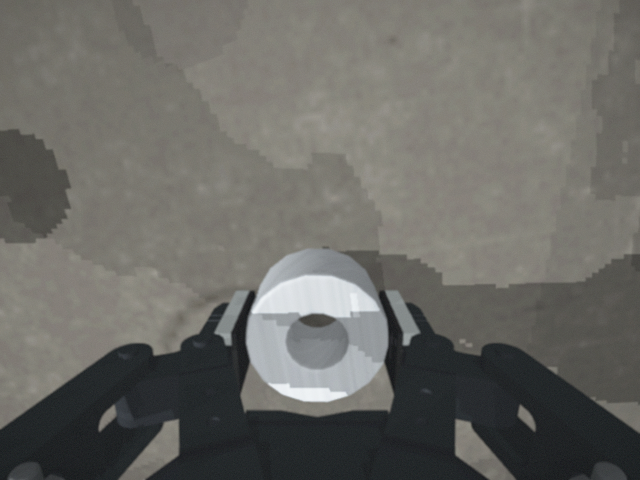

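Emit:
step_arm(
  slide=[
    [0, 0, -0.01],
    [0, 0, -0.03],
    [0, 0, -0.06],
    [0, 0, -0.09],
    [0, 0, -0.12],
    [0, 0, -0.15],
    [0, 0, -0.16],
    [0, 0, -0.16],
    [0, 0, -0.16],
  ],
  dr=[
    [0, 0, 0],
    [0, 0, 0],
    [0, 0, 0],
    [0, 0, 0],
    [0, 0, 0],
    [0, 0, 0],
    [0, 0, 0],
    [0, 0, 0],
    [0, 0, 0],
  ],
)

```text
time_s: 28.27
position: [0.6111, -0.2603, 0.3367]
ee_rot: [[-0.988, 0.154, 0.0], [0.154, 0.988, 0.0], [-0.0, 0.0, -1.0]]
contact_force: [-0.3, 0.6, -4.4]
gripper_width: 0.0482
```

```bash
cat >> h.py <<'E'
def held(c,s):
    P=cloud(c); R=np.array(s['ee_rot']); Q=(P-s['position'])@R
    m=(np.abs(Q[...,0])<.04)&(np.abs(Q[...,1])<.0235)&(Q[...,2]>.13)&(Q[...,2]<.16)&(c['z_map']>0)
    q=Q[m]; print(len(q),'top z med',np.median(q[:,2]))
    t=q[np.abs(q[:,2]-np.median(q[:,2]))<.004]
    print('x range',np.percentile(t[:,0],[0.5,99.5]),'y',np.percentile(t[:,1],[.5,99.5]))
    # circle fit of outer edge pts |x| extremes: along narrow y strips
    pts=[]
    for y0 in np.arange(-.02,.0201,.002):
        k=t[np.abs(t[:,1]-y0)<.001]
        if len(k)>5: pts+= [(k[:,0].min(),y0),(k[:,0].max(),y0)]
    pts=np.array(pts); A=np.c_[2*pts,np.ones(len(pts))]; sol=np.linalg.lstsq(A,(pts**2).sum(1),rcond=None)[0]
    print('circle',sol[:2],np.sqrt(sol[2]+sol[0]**2+sol[1]**2))
    return m
E
python3 - <<'E'
from h import *
s=st(); c=shot('wrist','w22.png'); m=held(c,s)
E
```

```text
t 28.27 p [ 0.6111 -0.2603  0.3367] w 0.0482 F [-0.3  0.6 -4.4]
[[-0.988  0.154  0.   ]
 [ 0.154  0.988  0.   ]
 [-0.     0.    -1.   ]]
14133 top z med 0.14690918737889033
x range [-0.02253837  0.02508835] y [-0.02287635  0.02304987]
circle [0.00079509 0.00024503] 0.02503175988806603
```

View pics/w22.png

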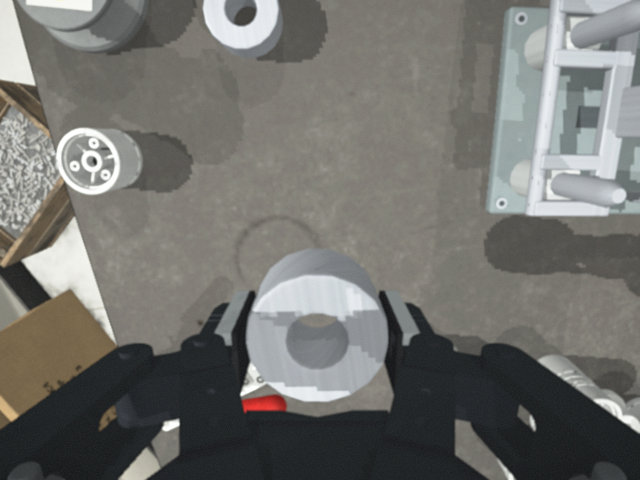

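Run:
```python
from h import *
delta(c2w(.0466,-.1071,.3367),Rz(TH+np.pi/2))
```

```text
slide [ 0.0378  0.1633 -0.001 ] dr [ 0.0004 -0.0015 -0.0002]
```

Emit:
step_arm(
  slide=[
    [0.004, 0.02, 0],
    [0.01, 0.045, 0],
    [0.016, 0.07, 0],
    [0.022, 0.095, 0],
    [0.028, 0.12, 0],
    [0.033, 0.142, 0],
    [0.0365, 0.157, 0],
    [0.0378, 0.163, 0],
    [0.0378, 0.163, 0],
    [0.0378, 0.163, 0],
    [0.0378, 0.163, 0],
  ],
  dr=[
    [0, 0, 0],
    [0, 0, 0],
    [0, 0, 0],
    [0, 0, 0],
    [0, 0, 0],
    [0, 0, 0],
    [0, 0, 0],
    [0, 0, 0],
    [0, 0, 0],
    [0, 0, 0],
    [0, 0, 0],
  ],
)

```text
time_s: 29.23
position: [0.5989, -0.0951, 0.3362]
ee_rot: [[-0.988, 0.156, -0.001], [0.156, 0.988, -0.001], [0.001, -0.001, -1.0]]
contact_force: [0.2, -0.1, -3.6]
gripper_width: 0.0488
```

Run:
```python
from h import *
s=st(); print(w2c(s['position'])); c=shot('wrist','w23.png'); m=held(c,s); delta(c2w(.0466,-.1071,.3367),Rz(TH+np.pi/2))
c=shot('scene','s23.png',(270,150,430,270),5)
```

```text
t 29.23 p [ 0.5989 -0.0951  0.3362] w 0.0488 F [ 0.2 -0.1 -3.6]
[[-0.988  0.156 -0.001]
 [ 0.156  0.988 -0.001]
 [ 0.001 -0.001 -1.   ]]
[[ 0.04713204 -0.10909072  0.33621811]]
14153 top z med 0.14682524501348707
x range [-0.02273013  0.02503036] y [-0.02292823  0.02301107]
circle [0.00076058 0.00029311] 0.025044142004925708
slide [ 0.0006  0.0021 -0.0003] dr [-0.0008 -0.0005 -0.0021]
```

View pics/w23.png

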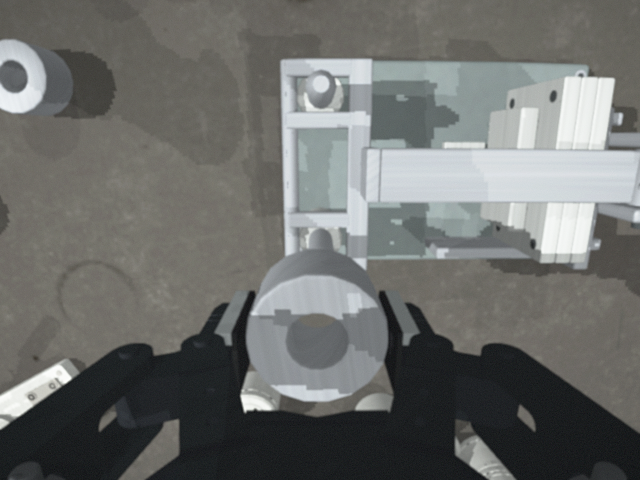

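View pics/s23.png

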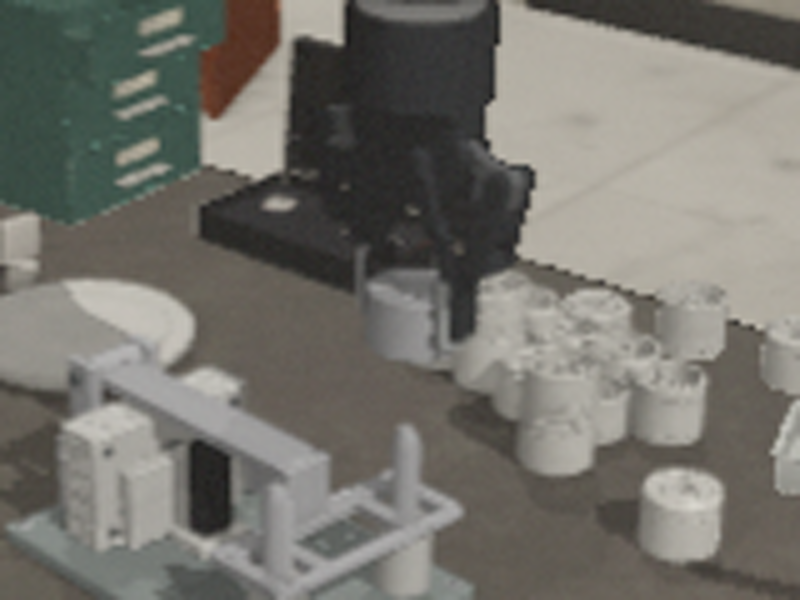

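Emit:
step_arm(
  slide=[
    [0.0005, 0.0015, 0.01],
    [0.0005, 0.0015, 0.02],
    [0.0005, 0.0015, 0.025],
    [0.0005, 0.0015, 0.025],
    [0.0005, 0.0015, 0.025],
  ],
  dr=[
    [0, 0, 0],
    [0, 0, 0],
    [0, 0, 0],
    [0, 0, 0],
    [0, 0, 0],
  ],
)

```text
time_s: 29.75
position: [0.5987, -0.0923, 0.3111]
ee_rot: [[-0.988, 0.155, -0.001], [0.155, 0.988, -0.0], [0.001, -0.0, -1.0]]
contact_force: [0.5, 0.3, -3.4]
gripper_width: 0.0487
```

Run:
```python
from h import *
s=st(); print(w2c(s['position'])); delta(c2w(.0466,-.1071,.245),Rz(TH+np.pi/2))
```

```text
t 29.75 p [ 0.5987 -0.0923  0.3111] w 0.0487 F [ 0.5  0.3 -3.4]
[[-0.988  0.155 -0.001]
 [ 0.155  0.988 -0.   ]
 [ 0.001 -0.    -1.   ]]
[[ 0.04649586 -0.1064185   0.31113516]]
slide [-0.0002 -0.0007  0.0661] dr [-0.0004 -0.0012 -0.0007]
```

Emit:
step_arm(
  slide=[
    [0, -0.0006, 0.01],
    [0, -0.0006, 0.02],
    [0, -0.0006, 0.03],
    [0, -0.0006, 0.038],
    [0, -0.0006, 0.042],
    [0, -0.0006, 0.042],
  ],
  dr=[
    [0, 0, 0],
    [0, 0, 0],
    [0, 0, 0],
    [0, 0, 0],
    [0, 0, 0],
    [0, 0, 0],
  ],
)

```text
time_s: 30.25
position: [0.5984, -0.0927, 0.2684]
ee_rot: [[-0.988, 0.155, -0.002], [0.155, 0.988, -0.0], [0.002, -0.0, -1.0]]
contact_force: [0.2, -0.8, -4.1]
gripper_width: 0.0484
```

Run:
```python
from h import *
s=st(); print(w2c(s['position'])); c=shot('wrist','w24.png')
```

```text
t 30.25 p [ 0.5984 -0.0927  0.2684] w 0.0484 F [ 0.2 -0.8 -4.1]
[[-0.988  0.155 -0.002]
 [ 0.155  0.988 -0.   ]
 [ 0.002 -0.    -1.   ]]
[[ 0.04627576 -0.10687133  0.26844374]]
```

View pics/w24.png

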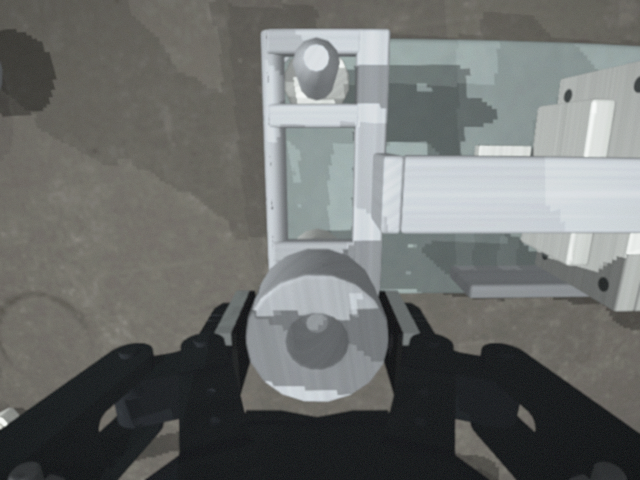

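Emit:
step_arm(
  slide=[
    [0, 0, 0.006],
    [0, 0, 0.012],
    [0, 0, 0.018],
    [0, 0, 0.022],
    [0, 0, 0.0245],
    [0, 0, 0.0265],
    [0, 0, 0.0265],
  ],
  dr=[
    [0, 0, 0],
    [0, 0, 0],
    [0, 0, 0],
    [0, 0, 0],
    [0, 0, 0],
    [0, 0, 0],
    [0, 0, 0],
  ],
)

```text
time_s: 30.88
position: [0.5988, -0.0928, 0.2432]
ee_rot: [[-0.988, 0.155, -0.0], [0.155, 0.988, 0.0], [0.0, -0.0, -1.0]]
contact_force: [0.5, -0.2, -4.6]
gripper_width: 0.0486
```

Run:
```python
from h import *
s=st(); print(w2c(s['position'])); c=shot('wrist','w25.png')
```

```text
t 30.88 p [ 0.5988 -0.0928  0.2432] w 0.0486 F [ 0.5 -0.2 -4.6]
[[-0.988  0.155 -0.   ]
 [ 0.155  0.988  0.   ]
 [ 0.    -0.    -1.   ]]
[[ 0.04661577 -0.10693938  0.24318342]]
```

View pics/w25.png

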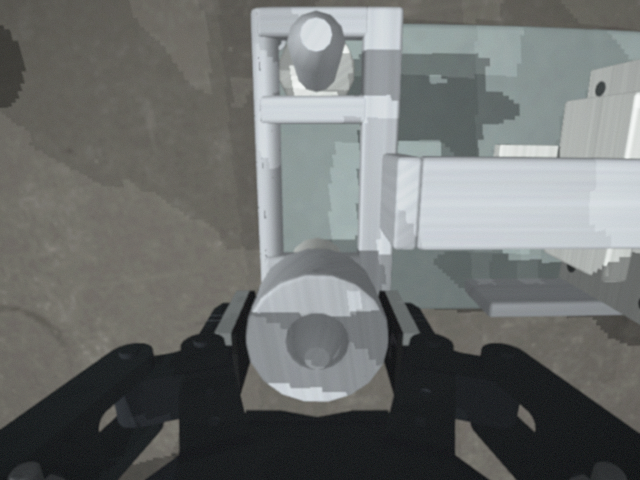

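Almost seated; lower until touch.

Emit:
step_arm(
  slide=[
    [0, 0, 0.001],
    [0, 0, 0.002],
    [0, 0, 0.003],
    [0, 0, 0.003],
  ],
  dr=[
    [0, 0, 0],
    [0, 0, 0],
    [0, 0, 0],
    [0, 0, 0],
  ],
)

```text
time_s: 31.27
position: [0.5989, -0.0931, 0.2426]
ee_rot: [[-0.988, 0.155, 0.001], [0.155, 0.988, 0.001], [-0.001, 0.001, -1.0]]
contact_force: [-15.1, 4.2, 35.9]
gripper_width: 0.0488
```

Run:
```python
from h import *
s=st(); print(w2c(s['position']))
```

```text
t 31.27 p [ 0.5989 -0.0931  0.2426] w 0.0488 F [-15.1   4.2  35.9]
[[-0.988  0.155  0.001]
 [ 0.155  0.988  0.001]
 [-0.001  0.001 -1.   ]]
[[ 0.04679031 -0.10715644  0.24255799]]
```

Emit:
step_arm(
  slide=[
    [0, 0, -0.002],
    [0, 0, -0.002],
    [0, 0, -0.002],
    [0, 0, -0.002],
    [0, 0, -0.02],
    [0, 0, -0.05],
    [0, 0, -0.085],
    [0, 0, -0.11],
    [0, 0, -0.11],
    [0, 0, -0.11],
  ],
  dr=[
    [0, 0, 0],
    [0, 0, 0],
    [0, 0, 0],
    [0, 0, 0],
    [0, 0, 0],
    [0, 0, 0],
    [0, 0, 0],
    [0, 0, 0],
    [0, 0, 0],
    [0, 0, 0],
  ],
  grip=0.064,
)

```text
time_s: 32.1
position: [0.5991, -0.0928, 0.3517]
ee_rot: [[-0.988, 0.154, 0.003], [0.154, 0.988, 0.0], [-0.003, 0.001, -1.0]]
contact_force: [-1.3, 0.4, -0.1]
gripper_width: 0.0638
```

Run:
```python
from h import *
s=st(); print(w2c(s['position'])); c=shot('wrist','w26.png'); rings(c); rings(c,.09,.101)
P=cloud(c)
```

```text
t 32.1 p [ 0.5991 -0.0928  0.3517] w 0.0638 F [-1.3  0.4 -0.1]
[[-0.988  0.154  0.003]
 [ 0.154  0.988  0.   ]
 [-0.003  0.001 -1.   ]]
[[ 0.04694842 -0.106863    0.351655  ]]
[29. 78.] 3134 [ 0.4554 -0.2854  0.0258] [188. 193. 196.]
[505.  98.] 154 [0.5256 0.0577 0.0069] [175. 179. 176.]
[486. 128.] 252 [0.545  0.0429 0.0129] [181. 185. 182.]
[460. 235.] 364 [0.6218 0.0154 0.0282] [121. 125. 126.]
[249. 396.] 1627 [ 0.7475 -0.1762  0.0234] [214. 216. 213.]
[379. 405.] 337 [ 0.7803 -0.0632  0.0208] [149. 152. 148.]
[490. 448.] 361 [0.8477 0.0387 0.025 ] [145. 147. 143.]
[523. 475.] 152 [0.8827 0.0718 0.0127] [152. 154. 150.]
[501. 172.] 14749 [0.5708 0.024  0.0872] [203. 208. 212.]
[316. 247.] 4318 [ 0.5985 -0.0924  0.0252] [192. 198. 202.]
```

View pics/w26.png

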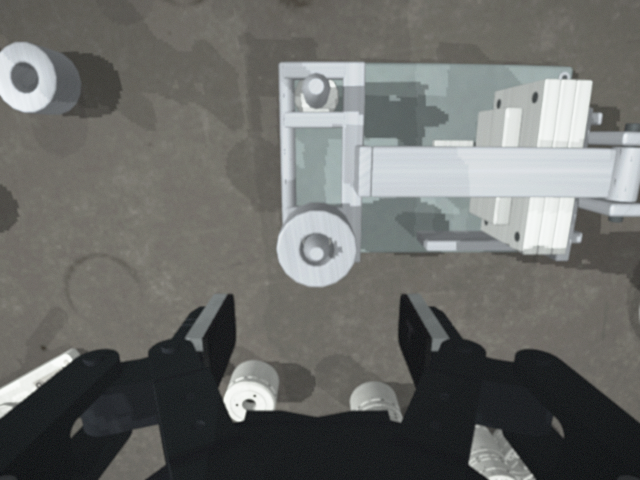

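Run:
```python
from h import *
delta([.456,-.2855,.355],Rz(TH+np.pi/2))
```

```text
slide [ 0.1113 -0.2126 -0.0047] dr [ 0.0002  0.0005 -0.0002]
```

Emit:
step_arm(
  slide=[
    [0.01, -0.02, 0],
    [0.025, -0.048, 0],
    [0.04, -0.076, -0.004],
    [0.055, -0.105, -0.004],
    [0.07, -0.133, -0.004],
    [0.085, -0.162, -0.004],
    [0.098, -0.188, -0.004],
    [0.107, -0.205, -0.004],
    [0.1113, -0.2126, -0.004],
    [0.1113, -0.2126, -0.004],
    [0.1113, -0.2126, -0.004],
    [0.1113, -0.2126, -0.004],
  ],
  dr=[
    [0, 0, 0],
    [0, 0, 0],
    [0, 0, 0],
    [0, 0, 0],
    [0, 0, 0],
    [0, 0, 0],
    [0, 0, 0],
    [0, 0, 0],
    [0, 0, 0],
    [0, 0, 0],
    [0, 0, 0],
    [0, 0, 0],
  ],
  grip=0.07,
)

```text
time_s: 33.15
position: [0.4569, -0.2844, 0.3539]
ee_rot: [[-0.988, 0.153, -0.001], [0.153, 0.988, 0.0], [0.001, 0.0, -1.0]]
contact_force: [0.3, -0.4, 0.4]
gripper_width: 0.0699
```

Run:
```python
from h import *
s=st(); c=shot('wrist','w27.png'); rings(c)
```

```text
t 33.15 p [ 0.4569 -0.2844  0.3539] w 0.0699 F [ 0.3 -0.4  0.4]
[[-0.988  0.153 -0.001]
 [ 0.153  0.988  0.   ]
 [ 0.001  0.    -1.   ]]
[406.  92.] 3220 [ 0.3674 -0.2043  0.0253] [148.  78. 196.]
[314. 224.] 2588 [ 0.455  -0.2859  0.0251] [214. 218. 222.]
[562. 245.] 303 [ 0.5061 -0.08    0.0148] [121. 125. 123.]
[168. 323.] 210 [ 0.5219 -0.418   0.0163] [181. 184. 180.]
[544. 342.] 192 [ 0.5909 -0.1009  0.0106] [177. 181. 178.]
```

View pics/w27.png

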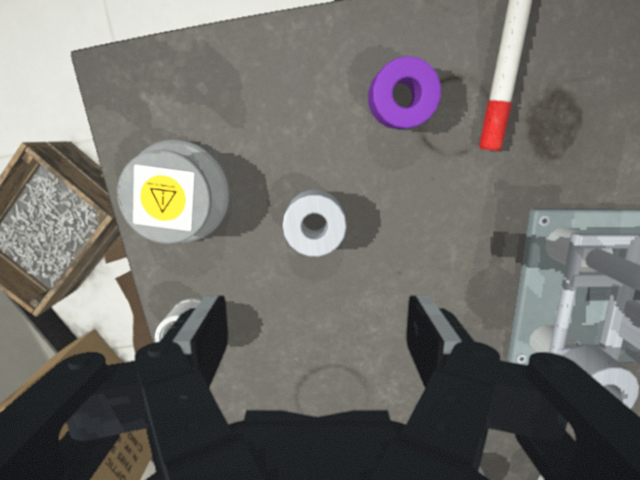

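Emit:
step_arm(
  slide=[
    [0.0016, -0.0018, 0.03],
    [0.0016, -0.0018, 0.065],
    [0.0016, -0.0018, 0.1],
    [0.0016, -0.0018, 0.13],
    [0.0016, -0.0018, 0.155],
    [0.0016, -0.0018, 0.17],
    [0.0016, -0.0018, 0.176],
    [0.0016, -0.0018, 0.176],
    [0.0016, -0.0018, 0.176],
  ],
  dr=[
    [0, 0, 0],
    [0, 0, 0],
    [0, 0, 0],
    [0, 0, 0],
    [0, 0, 0],
    [0, 0, 0],
    [0, 0, 0],
    [0, 0, 0],
    [0, 0, 0],
  ],
  grip=0.063,
)

```text
time_s: 33.95
position: [0.4546, -0.2869, 0.1787]
ee_rot: [[-0.988, 0.154, 0.0], [0.154, 0.988, -0.0], [-0.0, -0.0, -1.0]]
contact_force: [0.2, -0.6, -0.2]
gripper_width: 0.0631
```

Emit:
step_arm(
  slide=[
    [0, 0, 0],
    [0, 0, 0],
    [0, 0, 0],
    [0, 0, 0],
    [0, 0, 0],
    [0, 0, 0],
  ],
  dr=[
    [0, 0, 0],
    [0, 0, 0],
    [0, 0, 0],
    [0, 0, 0],
    [0, 0, 0],
    [0, 0, 0],
  ],
  grip=0.03,
)

```text
time_s: 34.45
position: [0.4546, -0.2872, 0.1799]
ee_rot: [[-0.988, 0.155, 0.002], [0.155, 0.988, -0.0], [-0.002, -0.0, -1.0]]
contact_force: [-1.9, 1.8, 9.2]
gripper_width: 0.0486
```

Emit:
step_arm(
  slide=[
    [0, 0, -0.01],
    [0, 0, -0.03],
    [0, 0, -0.06],
    [0, 0, -0.09],
    [0, 0, -0.12],
    [0, 0, -0.15],
    [0, 0, -0.16],
    [0, 0, -0.16],
    [0, 0, -0.16],
  ],
  dr=[
    [0, 0, 0],
    [0, 0, 0],
    [0, 0, 0],
    [0, 0, 0],
    [0, 0, 0],
    [0, 0, 0],
    [0, 0, 0],
    [0, 0, 0],
    [0, 0, 0],
  ],
)

```text
time_s: 35.2
position: [0.4539, -0.2868, 0.3385]
ee_rot: [[-0.988, 0.154, 0.001], [0.154, 0.988, 0.0], [-0.001, 0.0, -1.0]]
contact_force: [0.6, 0.5, -4.6]
gripper_width: 0.0484
```

Run:
```python
from h import *
s=st(); c=shot('wrist','w28.png'); m=held(c,s)
delta(c2w(-.045,-.1071,.337),Rz(TH+np.pi/2))
```

```text
t 35.2 p [ 0.4539 -0.2868  0.3385] w 0.0484 F [ 0.6  0.5 -4.6]
[[-0.988  0.154  0.001]
 [ 0.154  0.988  0.   ]
 [-0.001  0.    -1.   ]]
13757 top z med 0.1478267927252953
x range [-0.02332132  0.02451355] y [-0.02285602  0.02303672]
circle [0.00023529 0.00027243] 0.025027989599951655
slide [-0.0218  0.2137  0.0006] dr [ 0.0005 -0.0008  0.    ]
```

View pics/w28.png

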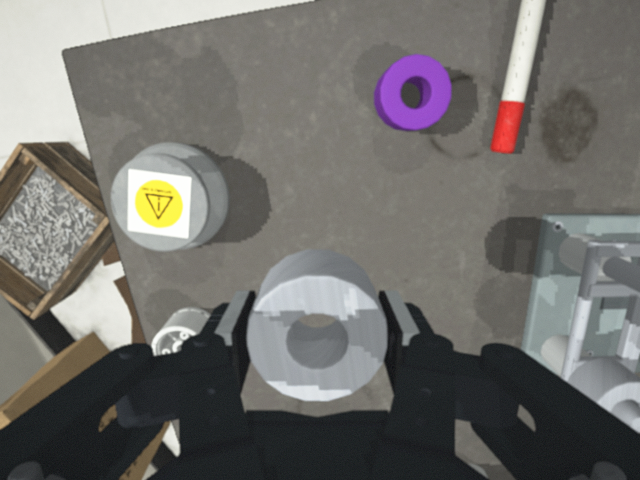

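Emit:
step_arm(
  slide=[
    [-0.002, 0.02, 0],
    [-0.005, 0.048, 0],
    [-0.008, 0.076, 0],
    [-0.011, 0.105, 0],
    [-0.013, 0.133, 0],
    [-0.016, 0.162, 0],
    [-0.019, 0.188, 0],
    [-0.0205, 0.206, 0],
    [-0.0212, 0.2135, 0],
    [-0.0212, 0.2135, 0.01],
    [-0.0212, 0.2135, 0.02],
    [-0.0212, 0.2135, 0.02],
    [-0.0212, 0.2135, 0.02],
    [-0.0212, 0.2135, 0.02],
  ],
  dr=[
    [0, 0, 0],
    [0, 0, 0],
    [0, 0, 0],
    [0, 0, 0],
    [0, 0, 0],
    [0, 0, 0],
    [0, 0, 0],
    [0, 0, 0],
    [0, 0, 0],
    [0, 0, 0],
    [0, 0, 0],
    [0, 0, 0],
    [0, 0, 0],
    [0, 0, 0],
  ],
)

```text
time_s: 36.42
position: [0.5078, -0.0805, 0.318]
ee_rot: [[-0.988, 0.156, -0.001], [0.156, 0.988, -0.0], [0.001, -0.001, -1.0]]
contact_force: [0.3, -1.2, -3.1]
gripper_width: 0.0483
```

Run:
```python
from h import *
s=st(); print(w2c(s['position'])); c=shot('wrist','w29.png'); m=held(c,s)
delta(c2w(-.0456,-.1073,.27),Rz(TH+np.pi/2))
```

```text
t 36.42 p [ 0.5078 -0.0805  0.318 ] w 0.0483 F [ 0.3 -1.2 -3.1]
[[-0.988  0.156 -0.001]
 [ 0.156  0.988 -0.   ]
 [ 0.001 -0.001 -1.   ]]
[[-0.04518871 -0.1088082   0.31799364]]
13758 top z med 0.14779479691258166
x range [-0.0233363   0.02457025] y [-0.02289532  0.02305554]
circle [0.00025558 0.00031492] 0.02507281471181437
slide [0.0005 0.0013 0.0483] dr [-0.0003 -0.0002 -0.0019]
```

View pics/w29.png

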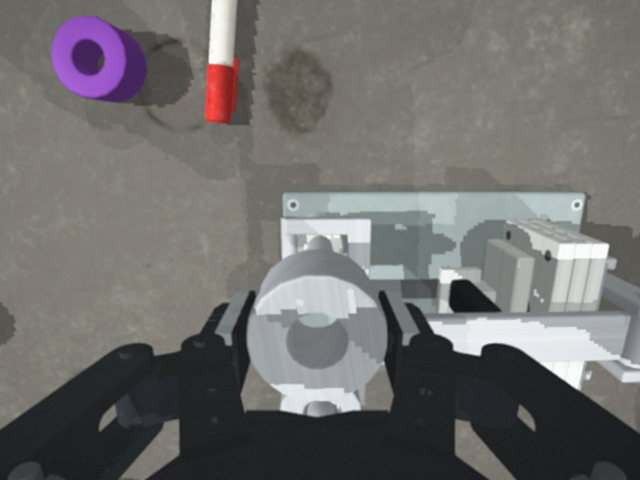

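Emit:
step_arm(
  slide=[
    [0.0005, 0.001, 0],
    [0.0005, 0.001, 0.01],
    [0.0005, 0.001, 0.02],
    [0.0005, 0.001, 0.03],
    [0.0005, 0.001, 0.04],
    [0.0005, 0.001, 0.047],
    [0.0005, 0.001, 0.047],
    [0.0005, 0.001, 0.047],
  ],
  dr=[
    [0, 0, 0],
    [0, 0, 0],
    [0, 0, 0],
    [0, 0, 0],
    [0, 0, 0],
    [0, 0, 0],
    [0, 0, 0],
    [0, 0, 0],
  ],
)

```text
time_s: 37.13
position: [0.5076, -0.0786, 0.2708]
ee_rot: [[-0.988, 0.155, -0.001], [0.155, 0.988, -0.0], [0.001, -0.001, -1.0]]
contact_force: [0.8, 0.3, -4.3]
gripper_width: 0.0486
```

Run:
```python
from h import *
s=st(); print(w2c(s['position'])); c=shot('wrist','w30.png'); delta(c2w(-.0456,-.1073,.244),Rz(TH+np.pi/2))
```

```text
t 37.13 p [ 0.5076 -0.0786  0.2708] w 0.0486 F [ 0.8  0.3 -4.3]
[[-0.988  0.155 -0.001]
 [ 0.155  0.988 -0.   ]
 [ 0.001 -0.001 -1.   ]]
[[-0.04568319 -0.10688281  0.2707545 ]]
slide [ 0.0001 -0.0004  0.0273] dr [-0.0003 -0.0003 -0.0006]
```

View pics/w30.png

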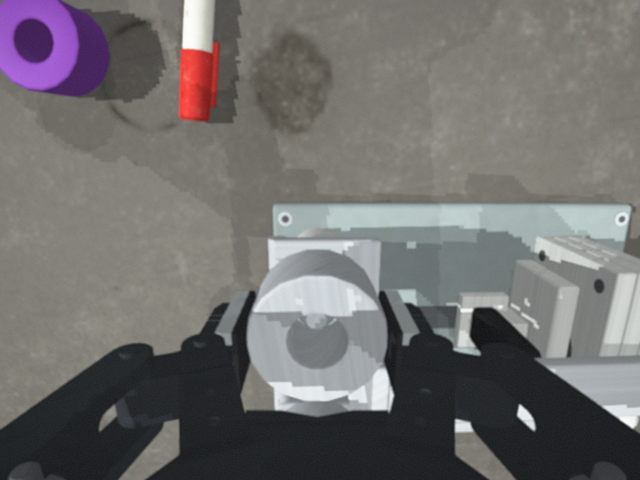

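Stud tip shows in the bore at (318,320). Lowering to seat.

Emit:
step_arm(
  slide=[
    [0, -0.0003, 0.006],
    [0, -0.0003, 0.012],
    [0, -0.0003, 0.018],
    [0, -0.0003, 0.023],
    [0, -0.0003, 0.026],
    [0, -0.0003, 0.028],
    [0, -0.0003, 0.029],
    [0, -0.0003, 0.029],
  ],
  dr=[
    [0, 0, 0],
    [0, 0, 0],
    [0, 0, 0],
    [0, 0, 0],
    [0, 0, 0],
    [0, 0, 0],
    [0, 0, 0],
    [0, 0, 0],
  ],
)

```text
time_s: 37.85
position: [0.5076, -0.079, 0.2436]
ee_rot: [[-0.988, 0.155, -0.0], [0.155, 0.988, 0.001], [0.001, 0.001, -1.0]]
contact_force: [-15.3, 3.1, 36.2]
gripper_width: 0.0478
```

Run:
```python
from h import *
s=st(); print(w2c(s['position']))
```

```text
t 37.85 p [ 0.5076 -0.079   0.2436] w 0.0478 F [-15.3   3.1  36.2]
[[-0.988  0.155 -0.   ]
 [ 0.155  0.988  0.001]
 [ 0.001  0.001 -1.   ]]
[[-0.04565255 -0.10727456  0.24355284]]
```

Emit:
step_arm(
  slide=[
    [0, 0, -0.002],
    [0, 0, -0.002],
    [0, 0, -0.002],
    [0, 0, -0.002],
    [0, 0, -0.02],
    [0, 0, -0.05],
    [0, 0, -0.085],
    [0, 0, -0.12],
    [0, 0.02, -0.155],
    [-0.02, 0.05, -0.19],
    [-0.03, 0.08, -0.21],
    [-0.03, 0.09, -0.21],
    [-0.03, 0.09, -0.21],
    [-0.03, 0.09, -0.21],
  ],
  dr=[
    [0, 0, 0],
    [0, 0, 0],
    [0, 0, 0],
    [0, 0, 0],
    [0, 0, 0],
    [0, 0, 0],
    [0, 0, 0],
    [0, 0, 0],
    [0, 0, 0],
    [0, 0, 0],
    [0, 0, 0],
    [0, 0, 0],
    [0, 0, 0],
    [0, 0, 0],
  ],
  grip=0.064,
)

```text
time_s: 39.02
position: [0.5512, 0.0063, 0.4518]
ee_rot: [[-0.988, 0.153, -0.001], [0.153, 0.988, -0.0], [0.0, -0.0, -1.0]]
contact_force: [-0.7, -0.6, -0.0]
gripper_width: 0.0639
```

Run:
```python
from h import *
s=st(); print(w2c(s['position'])); c=shot('wrist','w31.png'); rings(c,.09,.101)
P=cloud(c)
for cx in (-.046,.046):
    z=[]
    for a in np.arange(0,360,15):
        u,v=proj(c,c2w(cx+.018*np.cos(np.deg2rad(a)),-.107+.018*np.sin(np.deg2rad(a)),.096))[0]; z.append(P[int(round(v)),int(round(u)),2])
    print(np.round(z,4))
for q in [(0,-.126,.063),(0,-.06,.093),(0,0,.093),(0,.04,.093),(-.05,.055,.082),(-.05,.045,.082),(-.05,.035,.082),(.03,.035,.082),(.03,.055,.082)]:
    u,v=proj(c,c2w(*q))[0]; print(q,np.round((u,v)),np.round(w2c(P[int(round(v)),int(round(u))])[0],4))
save(c,'w31a.png',(380,110,500,270),4)
c=shot('scene','s31.png',(240,150,400,310),3.75)
```

```text
t 39.02 p [0.5512 0.0063 0.4518] w 0.0639 F [-0.7 -0.6 -0. ]
[[-0.988  0.153 -0.001]
 [ 0.153  0.988 -0.   ]
 [ 0.    -0.    -1.   ]]
[[-0.01567604 -0.0163288   0.45177915]]
[211. 183.] 2355 [ 0.5076 -0.0783  0.0253] [183. 189. 193.]
[342. 234.] 6606 [0.5699 0.025  0.0883] [199. 205. 209.]
[218. 279.] 1609 [ 0.598  -0.0925  0.0251] [176. 181. 185.]
[0.0965 0.0953 0.0952 0.0953 0.0961 0.0955 0.0961 0.0967 0.0957 0.0967
 0.0963 0.0957 0.0964 0.0971 0.0971 0.0972 0.097  0.0968 0.096  0.0962
 0.0961 0.0965 0.0968 0.0964]
[0.2974 0.2966 0.2957 0.2863 0.0955 0.0959 0.0958 0.0961 0.095  0.0964
 0.0965 0.0968 0.0966 0.0961 0.0967 0.0967 0.0955 0.0969 0.0957 0.097
 0.0954 0.0969 0.2961 0.2971]
(0, -0.126, 0.063) [203. 228.] [ 0.0004 -0.1259  0.0629]
(0, -0.06, 0.093) [267. 235.] [-0.0002 -0.0601  0.0931]
(0, 0, 0.093) [335. 235.] [-0.0006  0.0001  0.0943]
(0, 0.04, 0.093) [380. 235.] [-0.0003  0.0402  0.0928]
(-0.05, 0.055, 0.082) [397. 177.] [-0.0504  0.0546  0.0828]
(-0.05, 0.045, 0.082) [386. 177.] [-0.0504  0.0449  0.083 ]
(-0.05, 0.035, 0.082) [375. 177.] [-0.0503  0.0353  0.0823]
(0.03, 0.035, 0.082) [371. 264.] [0.0303 0.0348 0.0824]
(0.03, 0.055, 0.082) [392. 264.] [0.0302 0.0544 0.0827]
```

View pics/w31.png

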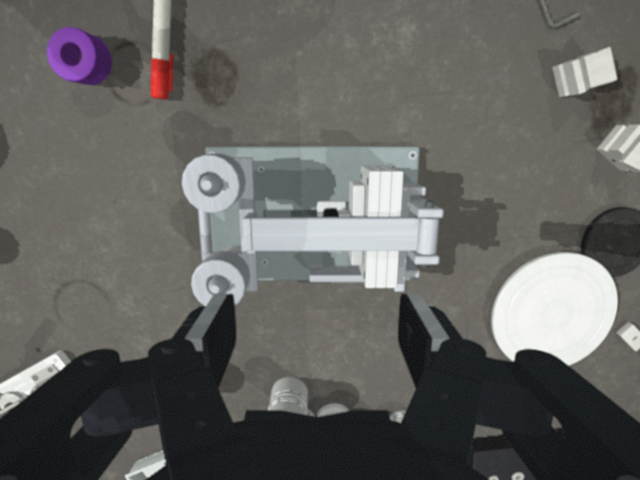

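View pics/s31.png

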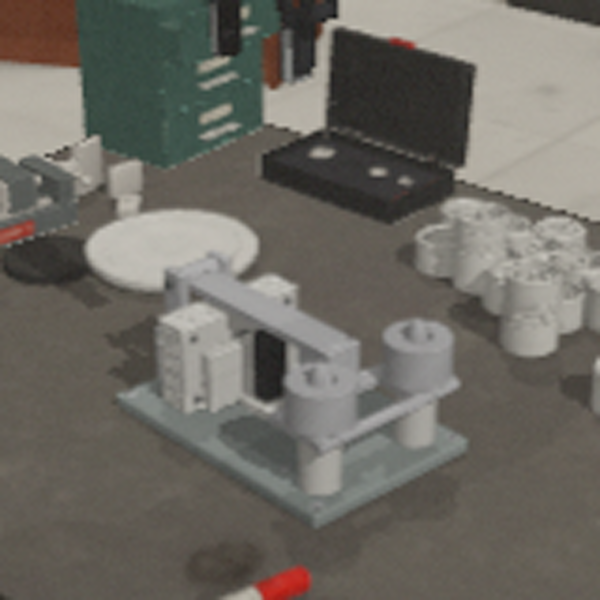

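Run:
```python
from h import *
c=load('wrist'); save(c,'w32.png',(330,150,430,300),4)
P=cloud(c)
for y in (.055,.045,.035):
    for x0 in (-.055,.055):
        print(y,x0,np.round(proj(c,c2w(x0,y,.082))[0],1))
# plate end edges from depth
for y in (.055,.045,.035):
    xs=[]
    for x in np.arange(-.065,.066,.0005):
        u,v=proj(c,c2w(x,y,.082))[0]; p=P[int(round(v)),int(round(u))]
        if abs(p[2]-.0825)<.004: xs.append(x)
    print(y,min(xs),max(xs))
```

```text
0.055 -0.055 [397.5 171.7]
0.055 0.055 [391.  288.4]
0.045 -0.055 [386.2 171.6]
0.045 0.055 [380.6 288.4]
0.035 -0.055 [374.8 171.6]
0.035 0.055 [370.2 288.4]
0.055 -0.055999999999999994 0.054000000000000103
0.045 -0.055499999999999994 0.054000000000000103
0.035 -0.055499999999999994 0.054000000000000103
```

View pics/w32.png

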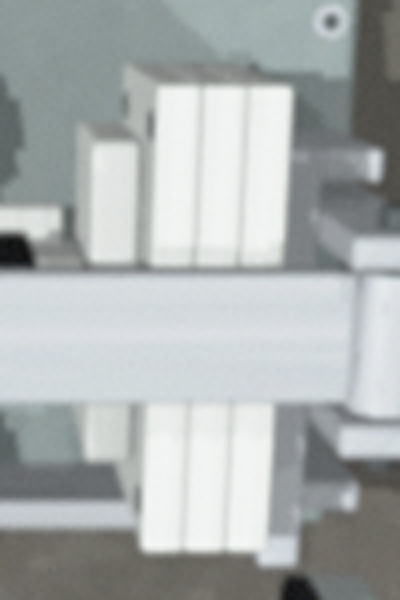

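Run:
```python
from h import *
print(order.job_done()); st()
```

```text
the job is handed in; nothing more can be done
None
the job is handed in; nothing more can be done
```

The job is done and handed in at about 39 s of the 192 s allowed. No verdict is reported.

**What I did**
- I pushed the three end plates upright with the keeper until it stopped hard at about 28 N, then backed it off 3 mm.
- I squared the plates against the fence until that push stopped hard at about 27 N, then pushed the keeper home again at about 32 N.
- I swung the strap over and pressed it down against its stop, at 58 N holding the bar and 45 N from above.
- I put one grey collar on each stud. The purple ring was left alone.

**Last checks**
- **Plates:** their tops measure 82 to 83 mm up, the ends line up within about 0.5 mm of each other, and they sit within 0.5 to 1 mm of the fence line. No gaps show between the plates. The keeper's last hard stop showed it up against the row.
- **Strap:** it is level at 93 to 94 mm, with the top of the grip bar at 63 mm, which matches home.
- **Collars:** the tops are at 95 to 97 mm all round, so they sit flat. Part of the stud 2 ring was hidden by a finger, but the rest agrees.
- **Bystanders:** I did not go near the V-blocks or housings on purpose. I did not measure their poses before and after.

One minor disagreement: the depth readings on the strap vary by 1 to 2 mm, which is within the camera's stated error. No check failed.

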